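Load the X-ray spectrometer's sample tray around the drift monitor and the check billet

ROBOT

A 6-joint arm with a two-finger parallel gripper is mounted at the origin on the work surface. World frame = base frame: x ahead of the robot, y to its left, z up, the work surface at z = 0. Lengths are in mm, angles in rad, forces in N, time in s.
With the tool pointing down it reaches from about 400 to 925 mm from the base axis. Payload 3.4 kg.
Tool frame: the origin (TCP) lies at the very end of the fingers, on their centre line; the grasp point (between the pads) lies 19 mm behind it; z points along the fingers, y is the direction in which the jaws open and shut (so a half turn about z gives the same grasp; the last joint's range is limited). The gripper opens to 85 mm and grips with 20 to 120 N. Pads are 22 mm wide; open, the fingers measure 114 mm over their backs; the gripper's body (76 mm by 85 mm) begins 54 mm behind the grasp point. The pads swing forward as they close: fully open they stand 13 mm farther back than shut.
Start: joints at [1.129, 0.307, 1.506, -0, 1.328, -0.073], TCP at [207.309, 536.334, 231.305] pointing down, gripper open.
Joint ranges: [-3.12, 3.12], [-1.05, 2.28], [0.14, 2.33], [-1.42, 4.57], [0.1, 2.73], [-2.68, 2.68]. Speed limits (rad/s): [2.57, 2.57, 3.14, 3.14, 3.14, 3.14].

INTERFACE

Orientations are given as a unit quaternion [w, x, y, z].
In Python, from plant import get_obs, get_image, job_done, spot_in, masks_of, tip_of gives the robot as it stands.
- The arm moves only by the tool drive_tool, never from a script. Its argument "series" is a list of rows, each an object of numbers: "dx", "dy", "dz": the shift along the tool's x, y, z in m; "rx", "ry", "rz": the turn, a rotation vector about the tool's x, y, z in degrees; "hand": the closure, from -1 (fully open) to 1 (shut). A call has 1 to 5 rows; each row is the pose to reach, as a shift and turn from the pose commanded when the call began, along the tool's axes at that moment; what a row does not reach only later rows make up. A row lasts 1/8 s, in which the tool goes at most 62.5 mm and 10.7 degrees, less where a joint would pass 70% of its speed; a pose out of reach is approached as far as the arm can. A call with a gripper value outside its range is refused whole. The fingers move at their own pace and stop on an object; "force" is the grip in N (left out, the last holds). Time passes only in rows, so rows that repeat a pose let the fingers close. It gives the time, the measured TCP pose, the force and the opening at its end, in the units of the state.
- get_obs(): the state, without advancing time (a new reading comes with each control period).
- get_image(name): name is "scene" or "top" or "wrist"; returns a dict with "img" (480x640x3 uint8, blue, green, red), "depth" (480x640 float32, mm along the optical axis (not along the pixel's ray), 0 where there is no reading), "K" (3x3 intrinsics, pixels), "xyz" and "rotation" of the camera in the world; the wrist camera has in their place "T_tool_cam" (4x4, takes a point from camera to tool coordinates, whose origin is the TCP and whose axes are the flange's). Camera axes: x right, y down, z forward; pixel columns grow to the right and rows downward; lengths in mm; the calibration is good to about 2 mm. A picture is of the moment at which its call begins: read the wrist's pose just before it.
- job_done(): hands the job in, once; it reports no verdict.
Trained networks look in a picture, given as the dict that the camera call returned (one of the last four; its "shot" number tells which), for a name from the list of things; names that differ only in an ending like _2 or _b are one class to them, and where a whole thing is asked for, a point or a joint stands for the part that bears it (a point fixed in the world has none). Each returns a list of dicts, best first, with "confidence" (0 to 1); they miss things now and then, are a little off and sometimes report something else, mostly with a low value. They report only what shows in the picture. A call takes as long as a camera call. They do not tell look-alikes from the thing itself.
- spot_in(picture, thing): "at" ([x, y, z] in mm, in world coordinates, good to about 4 mm: the middle of the surface that is visible of it).
- masks_of(picture, thing): "mask" (480x640 bool, what is visible of it).
- tip_of(picture, thing): "at" ([x, y, z] in mm, in world coordinates, good to about 4 mm: a listed point, or the origin of a listed thing).
The state is a dict: "time": time; "q": joint angles; "joint_velocities": joint speeds; "joint_torque": joint torques, N m; "eef_pos": TCP position; "tcp_rot": TCP orientation; "ft_force": force on the tool from outside, world axes, zero at the start; "wrist_torque": the same for the moment, N m; "gripper_width": finger opening in mm.
Only numpy, scipy, OpenCV 4.12 (cv2) and the standard library are available. Lean on these libraries where they do the work, as an engineer would, in place of code of your own. Each camera call takes 0.05 s, during which the arm holds its last target.

TASK

Finish loading the six-well sample tray, where the low glass-faced drift monitor and the slim check billet already stand at the two ends of the far row (seen from the robot): put the steel cassette between those two, the open cup in the near-row well right in front of the monitor, and the white liquid cup in the near-row well right in front of the billet, so that the middle of the near row stays empty. Close the open cup with its knobbed cover. Set everything down gently, upright and flat in its well, without dropping or knocking over anything; leave the monitor and the billet where they are and do not push the jar or the tweezers about.

Things in the scene. Friction and masses are not known exactly. Their poses are not given: they have to be found in the camera images.
- sample_tray: fixed dark tray, 184 (x) x 264 (y) x 14 mm high, six round wells 66 mm wide, 5 mm deep (floor 9 mm above the bench). Origin: centre of underside. x points away from the robot, y to its left (turned up to 0.2 rad). Far row at x +46 mm, near row at x -46; in each, y = +86, 0, -86 mm. Fingers astride a holder stand over the tray's 14 mm high top: grip its upper part. Left or right of the prep tray
- prep_tray: fixed flat bright metal tray, 240 x 240 mm, rim 10 mm high, floor 3 mm above the bench. Origin: centre of its underside; axes as the sample tray's. At the start the cassette, the open cup, the liquid cup and the cover stand in it in any order, two by two, about 104 mm apart
- monitor_center (a point): drift monitor, already in the far row at its left or right end: a low steel disc, 52 mm in diameter and 16 mm high, with a dark round glass face of 41 mm on top. The point is its centre, 8 mm above its underside; z is its axis. Stays where it is
- billet_center (a point): check billet, already at the other end of the far row: a plain solid aluminium cylinder, 36 mm in diameter and 30 mm high. The point is its centre, 15 mm above its underside; z is its axis. Stays where it is
- cassette_center (a point): steel cassette: upright steel cylinder, 48 mm in diameter and 30 mm high, with a grip bar 38 x 6 mm across its top and 8 mm high (38 mm in all). 0.16 kg. The point is its centre, 19 mm above its underside; z is its axis, x runs along the bar
- open_cup_center (a point): open cup: grey round cup, 36 mm high, 50 mm in outer diameter (47 mm in the lowest 11 mm), open on top with a bore of 41 mm diameter in which a brown pellet lies 24 mm below the rim. 0.08 kg. The point is its centre, 18 mm above its underside; z is its axis
- liquid_cup_center (a point): liquid cup: closed white plastic cup, 40 mm in diameter and straight up to 34 mm, above that a cap of 30 mm diameter up to 40 mm and a vent stub of 7 mm diameter up to 44 mm. 0.05 kg. The point is on its axis, 20 mm above its underside; z is its axis
- cover_knob (a point): cover of the open cup: grey disc, 50 mm wide, 5 mm thick; below it a tapered spigot (5 mm high, 25 to 31 mm wide, drops loosely into the bore), on top an upright knob (18 mm wide, 22 mm high). 35 g. Stands on its spigot. Point: on its axis in the knob, 22 mm above the spigot's underside, 12 mm above the disc's top, 10 mm below the knob's top; z up. In place it is 35 mm above the open cup's point
- jar: clear jar with a white lid, 60 mm in diameter and 55 mm high, standing on the bench beside the trays. Origin: centre of its underside. Not to be disturbed
- tweezers: steel tweezers lying on the bench beside the trays, on the other side from the jar, 130 mm long (along their x), 15 mm wide and 8 mm high. Origin: middle of their underside. Not to be disturbed
Mind the look-alikes: they are no part of the job. What is shaped like the part that bears cover_knob but purple is not meant.

How it is judged:
By the outcome, as a careful person would: the job done as asked, in the order asked, and still so for the second after the job is handed in, with the robot touching nothing.
It also fails if it takes over 90 s, if anything falls off the work surface, if the arm or the gripper's body presses on something with over 40 N, if the wrist force passes 120 N, or if a joint passes its speed limit or range.

## Working session

There is one attempt and no reset: what is moved stays moved. The work goes in short steps, Python scripts to look and compute and a tool call to move; the robot and the scene stay as the last step left them, time stands still between calls to the robot, and variables do not carry over. Pictures are saved under pics/ and viewed, and the job is handed in when it is done.

Besides the shell and the picture viewer there is one more tool, called after "Request:" as a command line: name --argument value ..., lists and objects as JSON in quotes. drive_tool: Moves the arm, as the interface text tells. Its arguments: {"type":"object","properties":{"series":{"type":"array"},"force":{"type":"number"}},"required":["series"]}

```bash
ls; mkdir -p pics; python3 - <<'E'
from plant import *
import cv2
o=get_obs(); print(o)
for n in ("top","scene"):
    p=get_image(n); cv2.imwrite(f"pics/{n}0.png",p["img"]); print(n,p["K"],p["xyz"],p["rotation"],p["shot"])
    for t in ["sample_tray","prep_tray","monitor_center","billet_center","cassette_center","open_cup_center","liquid_cup_center","cover_knob","jar","tweezers"]:
        for r in tip_of(p,t)[:3]: print(t,[round(v,1) for v in r["at"]],round(r["confidence"],2))
E
```

```text
pics
{'time': 0.0, 'q': array([ 1.12849413e+00,  3.07588795e-01,  1.50768318e+00, -4.36061562e-05,
        1.32838953e+00, -7.35061162e-02]), 'joint_velocities': array([-4.17429090e-04,  1.34815937e-04, -1.89169642e-04, -2.43408290e-03,
        4.07555969e-04,  7.54779924e-05]), 'joint_torque': array([-1.16937448e-03, -4.57556319e+01, -2.51910549e+01, -4.10507882e-04,
        1.32978684e-02, -5.78068648e-05]), 'eef_pos': array([207.02343169, 535.68736561, 230.36829842]), 'tcp_rot': array([-2.43373467e-04,  1.83349549e-01,  9.83047238e-01, -1.00560626e-03]), 'ft_force': array([ 0.2526434 , -0.08009058,  0.31863192]), 'wrist_torque': array([0.03366161, 0.03515351, 0.01369155]), 'gripper_width': 85.25452936578822}
top [[495.970128     0.         320.41585185]
 [  0.         495.970128   239.68972971]
 [  0.           0.           1.        ]] [ 392.31241854   -1.76223106 1029.54062755] [-0.03768205  0.71425626 -0.69773176  0.03985538] 1
sample_tray [540.2, 178.2, 2.2] 0.57
sample_tray [443.0, 388.8, 0.1] 0.37
prep_tray [511.1, -154.5, 0.3] 0.78
prep_tray [448.2, -104.2, 24.3] 0.69
monit
[... 418 characters left out ...]
321.27957878]
 [  0.         514.91839529 236.45571917]
 [  0.           0.           1.        ]] [1153.38722916  234.78247799  781.771647  ] [-0.21842685  0.54717011  0.74981744 -0.30111191] 2
sample_tray [544.6, 183.9, -1.6] 0.94
prep_tray [510.1, -153.8, -2.7] 0.56
monitor_center [597.4, 98.7, 18.0] 0.72
billet_center [577.1, 274.9, 29.4] 0.87
cassette_center [576.1, 273.8, 25.9] 0.59
cassette_center [563.8, -200.4, 19.7] 0.58
open_cup_center [448.0, -101.9, 17.7] 0.76
liquid_cup_center [564.1, -106.5, 23.1] 0.82
cover_knob [455.6, -205.4, 25.2] 0.89
cover_knob [320.2, -185.6, 21.9] 0.84
cover_knob [374.9, -332.5, 21.6] 0.8
jar [494.0, -377.4, -0.5] 0.64
tweezers [441.6, 389.9, 0.5] 0.72
```

View pics/top0.png

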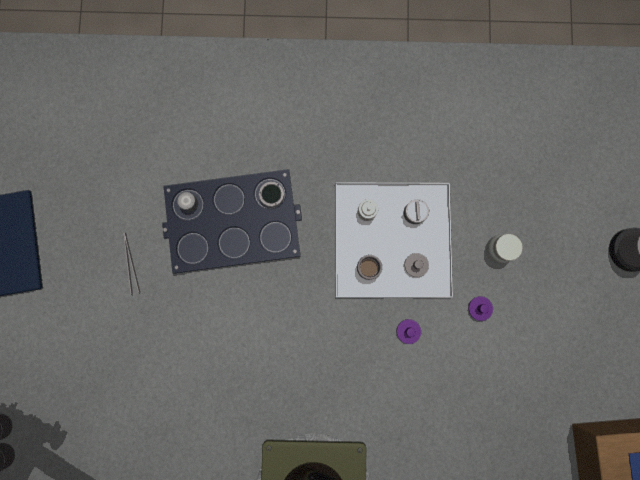

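View pics/scene0.png

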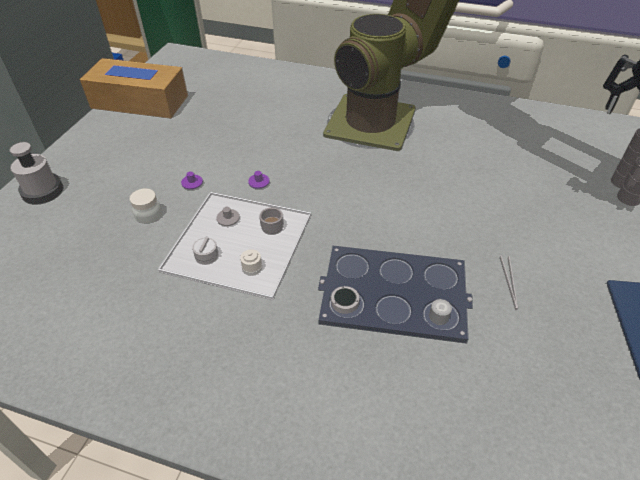

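```bash
cat > h.py <<'E'
import numpy as np, cv2
from plant import *
from scipy.spatial.transform import Rotation as R
def rot(q): return R.from_quat([q[1],q[2],q[3],q[0]])
def goal(x,y,z,psi):
    # tool z down, tool y at angle psi; x = y cross z
    ty=np.array([np.cos(psi),np.sin(psi),0]); tz=np.array([0,0,-1.]); tx=np.cross(ty,tz)
    o=get_obs(); Rt=rot(o["tcp_rot"]); d=Rt.inv().apply(np.array([x,y,z])-o["eef_pos"])/1000
    rv=np.degrees((Rt.inv()*R.from_matrix(np.c_[tx,ty,tz])).as_rotvec())
    print("t",round(o["time"],2),"eef",o["eef_pos"].round(1),"w",round(o["gripper_width"],1),"f",o["ft_force"].round(1),"d",d.round(4),"rv",rv.round(1)); return d,rv
def campose(p,o=None):
    if "T_tool_cam" in p:
        T=np.eye(4);T[:3,:3]=rot(o["tcp_rot"]).as_matrix();T[:3,3]=o["eef_pos"]; return T@np.array(p["T_tool_cam"])
    T=np.eye(4);T[:3,:3]=rot(p["rotation"]).as_matrix();T[:3,3]=p["xyz"]; return T
def proj(p,T,X):
    c=(np.linalg.inv(T)@np.append(X,1))[:3]; u=p["K"]@c; return u[:2]/u[2]
def onplane(p,T,uv,z):
    r=T[:3,:3]@np.linalg.solve(p["K"],np.array([uv[0],uv[1],1.])); c=T[:3,3]; return c+r*(z-c[2])/r[2]
E
python3 - <<'E'
from h import *
goal(430,250,280,0.127); goal(480,-150,280,0.127)
p=get_image("wrist"); print(np.array(p["T_tool_cam"]).round(3),p["K"])
E
```

```text
t 1.1 eef [207.3 536.3 231.3] w 85.1 f [ 1.  -1.1 -0.9] d [-0.3109 -0.1868 -0.0487] rv [-0.   0.  61.6]
t 1.1 eef [207.3 536.3 231.3] w 85.1 f [ 1.  -1.1 -0.9] d [-0.5018 -0.5418 -0.0487] rv [-0.   0.  61.6]
[[-1.00000e-03 -9.46000e-01 -3.25000e-01  8.26490e+01]
 [ 1.00000e+00 -1.00000e-03  1.00000e-03 -7.81000e-01]
 [-1.00000e-03 -3.25000e-01  9.46000e-01 -1.42866e+02]
 [ 0.00000e+00  0.00000e+00  0.00000e+00  1.00000e+00]] [[386.89519335   0.         323.39550763]
 [  0.         386.89519335 233.73872771]
 [  0.           0.           1.        ]]
```

Request:
drive_tool --series '[{"dx": -0.06, "dy": -0.037, "dz": -0.01, "rz": 10}, {"dx": -0.12, "dy": -0.074, "dz": -0.02, "rz": 20}, {"dx": -0.18, "dy": -0.11, "dz": -0.03, "rz": 30}, {"dx": -0.24, "dy": -0.14, "dz": -0.04, "rz": 40}, {"dx": -0.3, "dy": -0.18, "dz": -0.045, "rz": 50}]'

```text
validation failed for argument at $.se...
```

```bash
python3 - <<'E'
from h import *
goal(530,150,300,0.127); goal(510,-170,300,0.127)
E
```

```text
t 1.15 eef [207.3 536.3 231.3] w 85.1 f [-0.  -0.7  0.8] d [-0.4403 -0.244  -0.0687] rv [-0.  -0.  61.6]
t 1.15 eef [207.3 536.3 231.3] w 85.1 f [-0.  -0.7  0.8] d [-0.537  -0.5497 -0.0687] rv [-0.  -0.  61.6]
```

Request:
drive_tool --series '[{"dx": -0.06, "dy": -0.037, "dz": -0.01, "rx": 0, "ry": 0, "rz": 10, "hand": -1}, {"dx": -0.12, "dy": -0.074, "dz": -0.02, "rx": 0, "ry": 0, "rz": 20, "hand": -1}, {"dx": -0.18, "dy": -0.11, "dz": -0.03, "rx": 0, "ry": 0, "rz": 30, "hand": -1}, {"dx": -0.24, "dy": -0.14, "dz": -0.04, "rx": 0, "ry": 0, "rz": 40, "hand": -1}, {"dx": -0.3, "dy": -0.18, "dz": -0.05, "rx": 0, "ry": 0, "rz": 50, "hand": -1}]'

```text
time: 1.78
eef_pos: [399.2, 291.3, 276.1]
tcp_rot: [0.0, 0.584, 0.812, 0.001]
ft_force: [0.2, 1.2, -0.0]
gripper_width: 85.5
```

```bash
python3 - <<'E'
from h import *
goal(530,150,300,0.127); goal(510,-170,300,0.127)
E
```

```text
t 1.77 eef [399.2 291.3 276.1] w 85.5 f [ 0.2  1.2 -0. ] d [-0.1756  0.0791 -0.0238] rv [ 0.1 -0.  11.3]
t 1.77 eef [399.2 291.3 276.1] w 85.5 f [ 0.2  1.2 -0. ] d [-0.4726 -0.0417 -0.024 ] rv [ 0.1 -0.  11.3]
```

Request:
drive_tool --series '[{"dx": -0.06, "dy": 0.025, "dz": -0.01, "rx": 0, "ry": 0, "rz": 9, "hand": -1}, {"dx": -0.12, "dy": 0.05, "dz": -0.02, "rx": 0, "ry": 0, "rz": 10.5, "hand": -1}, {"dx": -0.17, "dy": 0.078, "dz": -0.02, "rx": 0, "ry": 0, "rz": 10.5, "hand": -1}, {"dx": -0.17, "dy": 0.078, "dz": -0.02, "rx": 0, "ry": 0, "rz": 10.5, "hand": -1}]'

```text
time: 2.28
eef_pos: [530.0, 153.9, 295.5]
tcp_rot: [0.001, 0.656, 0.755, 0.0]
ft_force: [-1.2, 0.7, 0.5]
gripper_width: 85.4
```

```bash
python3 - <<'E'
from h import *
o=get_obs(); p=get_image("wrist"); cv2.imwrite("pics/w1.png",p["img"])
np.savez("w1.npz",K=p["K"],T=campose(p,o),img=p["img"],depth=p["depth"])
for t in ["sample_tray","monitor_center","billet_center"]:
    for r in tip_of(p,t)[:2]: print(t,np.round(r["at"],1),round(r["confidence"],2))
goal(510,-170,300,0.127)
E
```

```text
sample_tray [5.379e+02 1.794e+02 5.000e-01] 0.66
monitor_center [595.5 100.9  15.6] 0.81
billet_center [574.6 269.7  24. ] 0.66
billet_center [ 507.5 -153.3    1.4] 0.4
t 2.48 eef [525.6 157.8 295.3] w 85.3 f [-0.1 -0.3  0.6] d [-0.322  -0.0634 -0.0048] rv [-0.1 -0.   1.1]
```

View pics/w1.png

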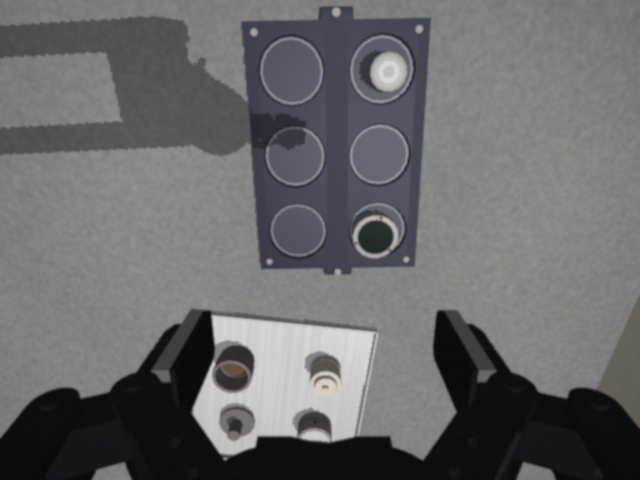

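```bash
cat > fit.py <<'E'
from h import *
from scipy.optimize import least_squares
W=[(a,b) for a in(46,-46) for b in(86,0,-86)]
def fit(p,T,x0=(540,180,0.127)):
    g=cv2.GaussianBlur(cv2.cvtColor(p["img"],cv2.COLOR_BGR2GRAY),(3,3),0).astype(np.float32)
    x0=np.array(x0,float)
    for it in range(4):
        rng=np.arange(27,40,.4) if it<2 else np.arange(30,36,.3)
        P=[]
        c,s=np.cos(x0[2]),np.sin(x0[2])
        for i,(a,b) in enumerate(W):
            if i in(0,2): continue
            for th in np.arange(0,2*np.pi,.1):
                pts=[]
                for r in rng:
                    q=np.array([a+r*np.cos(th),b+r*np.sin(th)])
                    pts.append(proj(p,T,[x0[0]+c*q[0]-s*q[1],x0[1]+s*q[0]+c*q[1],14]))
                pts=np.array(pts,np.float32)
                v=cv2.remap(g,pts[:,0][None],pts[:,1][None],1)[0]
                k=v.argmax()
                if v[k]-np.median(v)>12 and 0<k<len(rng)-1: P.append((a,b,*onplane(p,T,pts[k],14)[:2]))
        P=np.array(P)
        def res(u):
            c,s=np.cos(u[2]),np.sin(u[2]); X=P[:,2]-u[0];Y=P[:,3]-u[1]
            return np.hypot(c*X+s*Y-P[:,0],-s*X+c*Y-P[:,1])-u[3]
        r=least_squares(res,[*x0,33],loss="soft_l1",x_scale=[1,1,.01,1]); x0=r.x[:3]
    print(len(P),r.x.round(4),np.abs(r.fun).mean().round(2)); return r.x
E
python3 - <<'E'
from fit import *
o=get_obs(); p=get_image("wrist"); print(o["eef_pos"]); fit(p,campose(p,o))
p=get_image("top"); fit(p,campose(p))
goal(510,-170,300,0.127)
E
```

```text
[525.59987226 157.79286435 295.3081656 ]
106 [5.419305e+02 1.825761e+02 1.569000e-01 3.054470e+01] 0.24
22 [5.395454e+02 1.817013e+02 1.614000e-01 3.037230e+01] 0.11
t 2.58 eef [525.5 158.2 295.5] w 85.7 f [0.3 0.2 0.3] d [-0.3224 -0.0637 -0.0045] rv [-0.  -0.   1.2]
```

```bash
python3 - <<'E'
from fit import *
import types
for n in ("wrist","top"):
    o=get_obs(); p=get_image(n); T=campose(p,o); im=cv2.resize(p["img"],None,fx=3,fy=3,interpolation=cv2.INTER_CUBIC)
    u=(541,182,0.157); c,s=np.cos(u[2]),np.sin(u[2])
    def L(a,b,z=14): return (proj(p,T,[u[0]+c*a-s*b,u[1]+s*a+c*b,z])*3+1).astype(int)
    for a,b in W:
        pts=np.array([L(a+33*np.cos(t),b+33*np.sin(t)) for t in np.arange(0,6.3,.1)]); cv2.polylines(im,[pts],True,(0,0,255),1)
    pts=np.array([L(a,b) for a,b in((92,132),(92,-132),(-92,-132),(-92,132))]); cv2.polylines(im,[pts],True,(0,255,255),1)
    m=pts.min(0)-40; M=pts.max(0)+40; m=m.clip(0)
    k=im[m[1]:M[1],m[0]:M[0]]; f=min(800/k.shape[1],600/k.shape[0]); cv2.imwrite(f"pics/ov_{n}.png",cv2.resize(k,None,fx=f,fy=f))
E
```

```text
(no output)
```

View pics/ov_wrist.png

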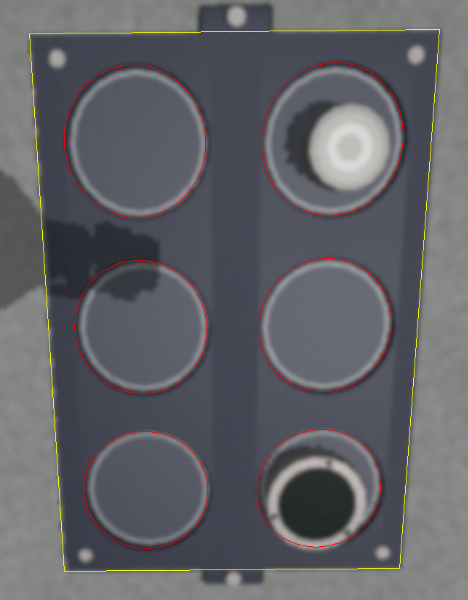

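View pics/ov_top.png

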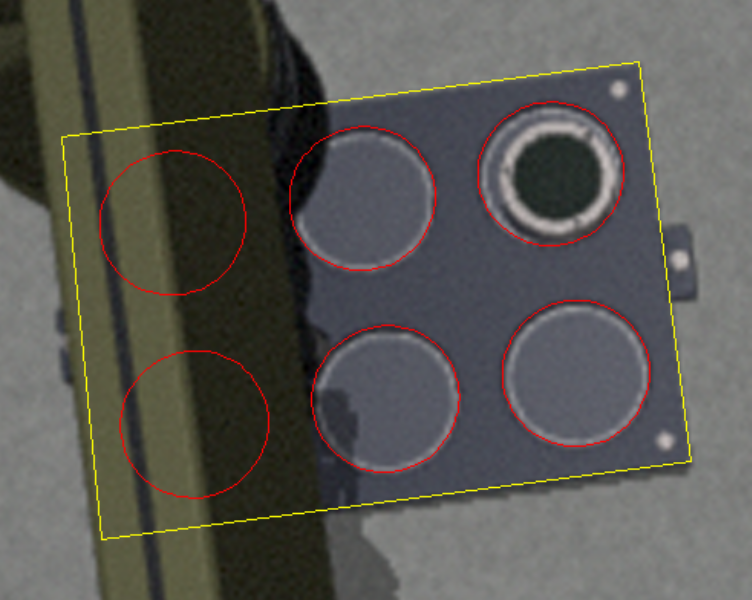

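```bash
python3 - <<'E'
from h import *
goal(510,-95,240,0.157)
E
```

```text
t 2.67 eef [525.7 158.2 295.7] w 85.5 f [ 0.3 -0.7 -0.9] d [-0.2481 -0.0529  0.0557] rv [-0.  -0.  -0.5]
```

Request:
drive_tool --series '[{"dx": -0.06, "dy": -0.012, "dz": 0.014, "rx": 0, "ry": 0, "rz": 0, "hand": -1}, {"dx": -0.12, "dy": -0.025, "dz": 0.028, "rx": 0, "ry": 0, "rz": 0, "hand": -1}, {"dx": -0.18, "dy": -0.038, "dz": 0.042, "rx": 0, "ry": 0, "rz": 0, "hand": -1}, {"dx": -0.23, "dy": -0.053, "dz": 0.056, "rx": 0, "ry": 0, "rz": 0, "hand": -1}, {"dx": -0.248, "dy": -0.053, "dz": 0.056, "rx": 0, "ry": 0, "rz": 0, "hand": -1}]'

```text
time: 3.3
eef_pos: [508.6, -97.5, 238.6]
tcp_rot: [-0.001, 0.654, 0.756, -0.001]
ft_force: [-0.5, 0.7, 0.5]
gripper_width: 85.3
```

```bash
python3 - <<'E'
from h import *
get_image("top")
o=get_obs(); p=get_image("wrist"); print(o["eef_pos"]); cv2.imwrite("pics/w2.png",p["img"])
import pickle; pickle.dump((p,campose(p,o)),open("w2.pkl","wb"))
for t in ["cassette_center","open_cup_center","liquid_cup_center","cover_knob"]:
    for r in tip_of(p,t)[:2]: print(t,np.round(r["at"],1),round(r["confidence"],2))
E
```

```text
[510.3528244  -98.64972695 239.38961319]
cassette_center [ 567.8 -201.1   18.2] 0.67
open_cup_center [ 454.7 -102.6   23.6] 0.6
liquid_cup_center [ 567.6 -100.2   24.8] 0.68
cover_knob [ 320.5 -186.6   20.4] 0.85
cover_knob [ 458.5 -204.5   20.7] 0.74
```

View pics/w2.png

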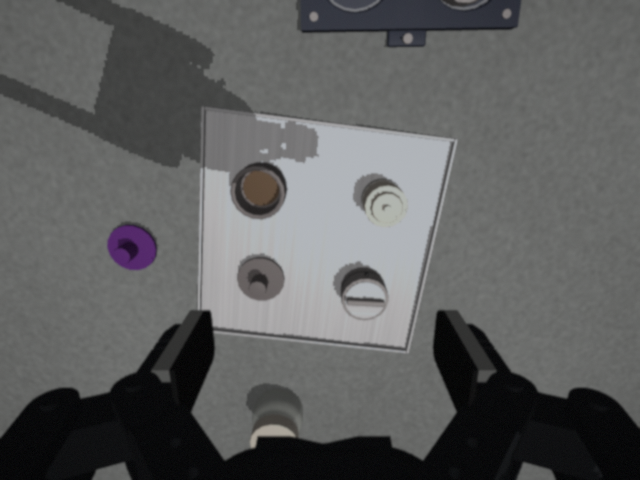

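```bash
python3 - <<'E'
from h import *
import pickle
p,T=pickle.load(open("w2.pkl","rb"))
im=p["img"][140:340,210:430].copy(); im=cv2.resize(im,None,fx=3.6,fy=3,interpolation=cv2.INTER_CUBIC)
G={"cas":(364,299,33,24),"cup":(259,190,39,25),"liq":(386,208,47,3.5),"cov":(261,279,13,25)}
for k,(u,v,z,r) in G.items():
    X=onplane(p,T,(u,v),z); print(k,X.round(1))
    pts=np.array([proj(p,T,X+[r*np.cos(t),r*np.sin(t),0]) for t in np.arange(0,6.3,.1)])
    pts=((pts-[210,140]+.5)*[3.6,3]).astype(int); cv2.polylines(im,[pts],True,(0,0,255),1)
cv2.imwrite("pics/z2.png",im)
E
```

```text
cas [ 567.  -198.8   33. ]
cup [ 452.5 -100.4   39. ]
liq [567.6 -98.6  47. ]
cov [ 459.6 -201.4   13. ]
```

View pics/z2.png

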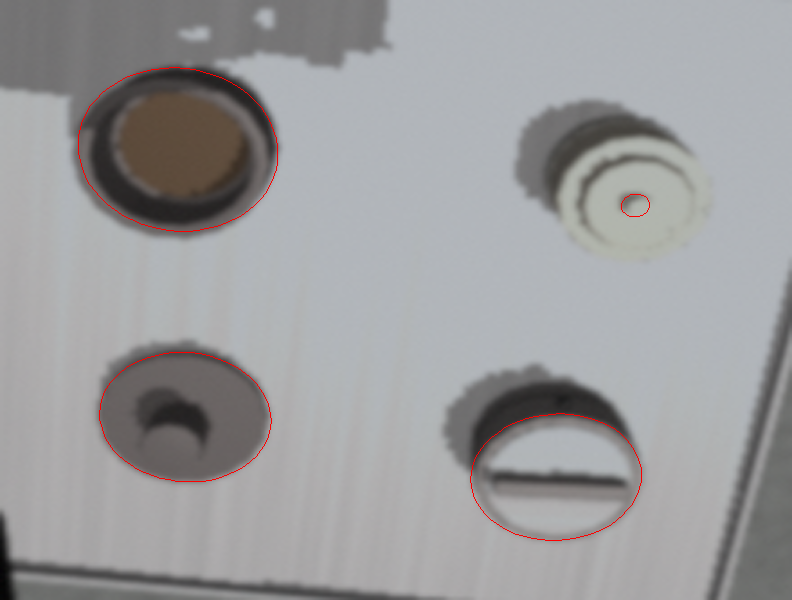

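```bash
python3 - <<'E'
from h import *
goal(567,-199,90,0.157);goal(567,-199,10,0.157)
E
```

```text
t 3.6 eef [510.8 -94.3 240.1] w 85.3 f [-0.2  0.3 -0.2] d [-0.1119  0.04    0.1501] rv [ 0.1 -0.  -0.5]
t 3.6 eef [510.8 -94.3 240.1] w 85.3 f [-0.2  0.3 -0.2] d [-0.1119  0.04    0.2301] rv [ 0.1 -0.  -0.5]
```

```bash
python3 - <<'E'
from h import *
import pickle
for i in range(2):
    o=get_obs(); p=get_image("wrist"); print(o["eef_pos"],np.abs(o["joint_velocities"]).max())
T=campose(p,o);pickle.dump((p,T),open("w2.pkl","wb"))
# refine: small offset vs old image by template matching
old=cv2.imread("pics/w2.png")
for k,(u,v,z) in {"cas":(364,299,33),"cup":(259,191,39),"liq":(386,208,47),"cov":(261,279,13)}.items():
    t=old[v-28:v+29,u-28:u+29]; s=p["img"][v-48:v+49,u-48:u+49]
    r=cv2.matchTemplate(s,t,cv2.TM_CCOEFF_NORMED); m=cv2.minMaxLoc(r); 
    uv=(u+m[3][0]-20,v+m[3][1]-20); print(k,uv,round(m[1],3),onplane(p,T,uv,z).round(1))
E
```

```text
[510.75815767 -94.33983273 240.07590517] 0.004131291473222266
[510.69852337 -94.34932897 240.02781723] 0.003981608102682171
cas (362, 303) 0.998 [ 566.9 -199.    33. ]
cup (258, 195) 0.992 [ 452.5 -100.9   39. ]
liq (384, 213) 0.995 [567.5 -98.7  47. ]
cov (260, 283) 0.995 [ 459.9 -201.9   13. ]
```

Request:
drive_tool --series '[{"dx": -0.04, "dy": 0.014, "dz": 0.045, "rx": 0, "ry": 0, "rz": -0.5, "hand": -0.7}, {"dx": -0.08, "dy": 0.028, "dz": 0.09, "rx": 0, "ry": 0, "rz": -0.5, "hand": -0.7}, {"dx": -0.112, "dy": 0.04, "dz": 0.135, "rx": 0, "ry": 0, "rz": -0.5, "hand": -0.7}, {"dx": -0.112, "dy": 0.04, "dz": 0.15, "rx": 0, "ry": 0, "rz": -0.5, "hand": -0.7}, {"dx": -0.112, "dy": 0.04, "dz": 0.15, "rx": 0, "ry": 0, "rz": -0.5, "hand": -0.7}]'

```text
time: 4.32
eef_pos: [565.0, -199.3, 88.3]
tcp_rot: [-0.002, 0.65, 0.76, -0.0]
ft_force: [-1.0, -0.5, 0.0]
gripper_width: 72.7
```

```bash
python3 - <<'E'
from h import *
goal(567,-199,10,0.157)
E
```

```text
t 4.33 eef [ 565.  -199.3   88.3] w 72.7 f [-1.  -0.5  0. ] d [-0.0002  0.0023  0.0783] rv [-0.2 -0.1 -0.1]
```

Request:
drive_tool --series '[{"dx": 0, "dy": 0, "dz": 0.03, "rx": 0, "ry": 0, "rz": 0, "hand": -0.7}, {"dx": 0, "dy": 0, "dz": 0.06, "rx": 0, "ry": 0, "rz": 0, "hand": -0.7}, {"dx": 0, "dy": 0, "dz": 0.08, "rx": 0, "ry": 0, "rz": 0, "hand": -0.7}, {"dx": 0, "dy": 0, "dz": 0.08, "rx": 0, "ry": 0, "rz": 0, "hand": -0.7}]'

```text
time: 4.82
eef_pos: [565.8, -199.4, 10.2]
tcp_rot: [-0.0, 0.65, 0.76, -0.0]
ft_force: [0.4, 0.8, -0.1]
gripper_width: 72.8
```

Request:
drive_tool --series '[{"dx": 0, "dy": 0, "dz": 0, "rx": 0, "ry": 0, "rz": 0, "hand": -0.2}, {"dx": 0, "dy": 0, "dz": 0, "rx": 0, "ry": 0, "rz": 0, "hand": 0.1}, {"dx": 0, "dy": 0, "dz": 0, "rx": 0, "ry": 0, "rz": 0, "hand": 0.3}, {"dx": 0, "dy": 0, "dz": 0, "rx": 0, "ry": 0, "rz": 0, "hand": 0.5}, {"dx": 0, "dy": 0, "dz": 0, "rx": 0, "ry": 0, "rz": 0, "hand": 0.5}]' --force 40

```text
time: 5.45
eef_pos: [567.5, -201.0, 11.9]
tcp_rot: [0.002, 0.65, 0.76, 0.001]
ft_force: [-1.2, 2.3, 6.3]
gripper_width: 45.3
```

```bash
python3 - <<'E'
from h import *
goal(567,-199,10,0.157);goal(567,-199,120,0.157)
E
```

```text
t 5.45 eef [ 567.5 -201.    11.9] w 45.3 f [-1.2  2.3  6.3] d [ 0.0021 -0.0002  0.0019] rv [ 0.2  0.1 -0.1]
t 5.45 eef [ 567.5 -201.    11.9] w 45.3 f [-1.2  2.3  6.3] d [ 1.900e-03  1.000e-04 -1.081e-01] rv [ 0.2  0.1 -0.1]
```

```bash
python3 - <<'E'
from h import *
p=get_image("wrist");cv2.imwrite("pics/g1.png",p["img"]);goal(567,-199,10,0.157)
p=get_image("scene");cv2.imwrite("pics/g1s.png",cv2.resize(p["img"][150:330,100:340],None,fx=3.3,fy=3.3))
E
```

```text
t 5.5 eef [ 567.5 -201.    11.9] w 45.6 f [-0.1  1.2  5.8] d [ 0.002  -0.0002  0.0019] rv [ 0.2  0.1 -0.1]
```

View pics/g1.png

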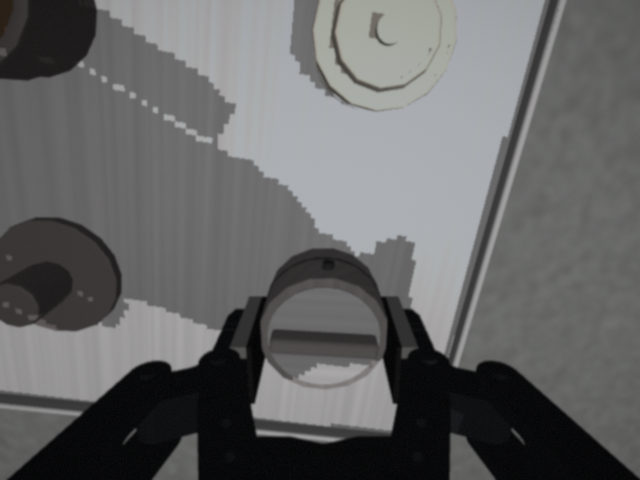

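View pics/g1s.png

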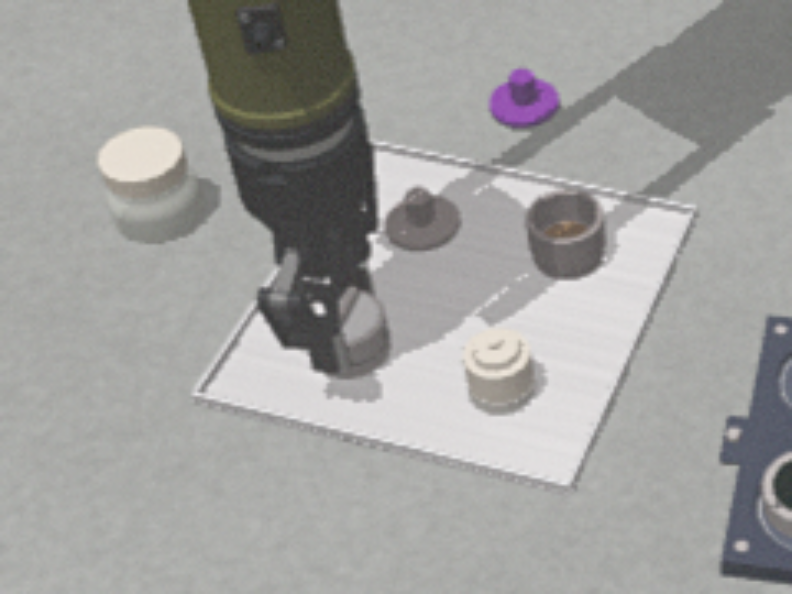

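Request:
drive_tool --series '[{"dx": 0, "dy": 0, "dz": -0.005, "rx": 0, "ry": 0, "rz": 0, "hand": 0.5}, {"dx": 0, "dy": 0, "dz": -0.025, "rx": 0, "ry": 0, "rz": 0, "hand": 0.5}, {"dx": 0, "dy": 0, "dz": -0.06, "rx": 0, "ry": 0, "rz": 0, "hand": 0.5}, {"dx": 0, "dy": 0, "dz": -0.1, "rx": 0, "ry": 0, "rz": 0, "hand": 0.5}, {"dx": 0, "dy": 0, "dz": -0.1, "rx": 0, "ry": 0, "rz": 0, "hand": 0.5}]'

```text
time: 6.18
eef_pos: [568.9, -202.1, 113.6]
tcp_rot: [0.004, 0.65, 0.76, 0.001]
ft_force: [0.3, 0.1, -1.6]
gripper_width: 45.4
```

```bash
python3 - <<'E'
from h import *
o=get_obs();p=get_image("wrist");cv2.imwrite("pics/g2.png",p["img"]);goal(586.4,189.2,110,0.157)
E
```

```text
t 6.22 eef [ 567.3 -201.5  111.6] w 45.4 f [-0.1  0.4 -2.1] d [0.3831 0.0791 0.001 ] rv [ 0.2  0.1 -0.1]
```

View pics/g2.png

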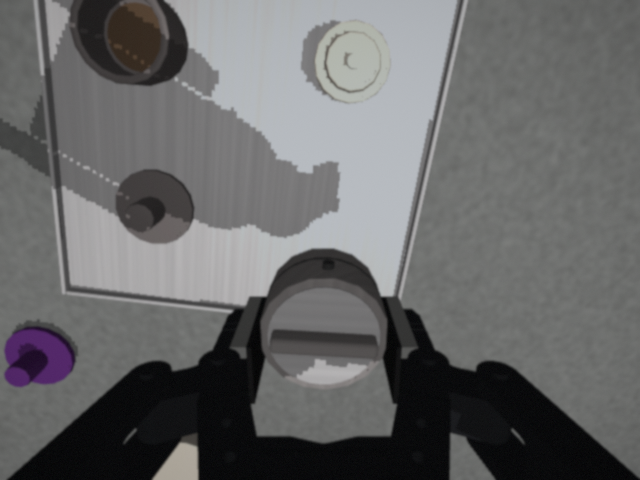

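Request:
drive_tool --series '[{"dx": 0.025, "dy": 0.005, "dz": 0, "rx": 0, "ry": 0, "rz": 0, "hand": 0.5}, {"dx": 0.075, "dy": 0.015, "dz": 0, "rx": 0, "ry": 0, "rz": 0, "hand": 0.5}, {"dx": 0.13, "dy": 0.027, "dz": 0, "rx": 0, "ry": 0, "rz": 0, "hand": 0.5}, {"dx": 0.185, "dy": 0.038, "dz": 0, "rx": 0, "ry": 0, "rz": 0, "hand": 0.5}, {"dx": 0.24, "dy": 0.05, "dz": 0, "rx": 0, "ry": 0, "rz": 0, "hand": 0.5}]'

```text
time: 6.85
eef_pos: [577.0, 45.5, 107.9]
tcp_rot: [-0.001, 0.65, 0.76, -0.001]
ft_force: [0.6, -0.1, -1.6]
gripper_width: 45.9
```

Request:
drive_tool --series '[{"dx": 0.05, "dy": 0.01, "dz": 0, "rx": 0, "ry": 0, "rz": 0, "hand": 0.5}, {"dx": 0.1, "dy": 0.02, "dz": 0, "rx": 0, "ry": 0, "rz": 0, "hand": 0.5}, {"dx": 0.13, "dy": 0.027, "dz": 0, "rx": 0, "ry": 0, "rz": 0, "hand": 0.5}, {"dx": 0.142, "dy": 0.029, "dz": 0, "rx": 0, "ry": 0, "rz": 0, "hand": 0.5}, {"dx": 0.142, "dy": 0.029, "dz": 0, "rx": 0, "ry": 0, "rz": 0, "hand": 0.5}]'

```text
time: 7.48
eef_pos: [584.4, 188.6, 108.5]
tcp_rot: [-0.0, 0.65, 0.76, -0.001]
ft_force: [-0.3, -0.4, -1.4]
gripper_width: 45.7
```

```bash
python3 - <<'E'
from h import *
get_image("wrist");get_image("wrist");o=get_obs();p=get_image("wrist");cv2.imwrite("pics/g3.png",p["img"]);goal(586.4,189.2,30,0.157);
T=campose(p,o);X=onplane(p,T,(323.5,334),o["eef_pos"][2]+21); print(X,rot(o["tcp_rot"]).inv().apply(X-o["eef_pos"]))
from fit import fit; 
E
```

```text
t 7.62 eef [585.  187.1 109.2] w 45.7 f [ 1.   0.3 -2.3] d [0.0019 0.0018 0.0792] rv [-0.1  0.  -0.2]
[585.03388783 189.50276447 129.93732191] [  2.09839091   0.57650058 -21.00275774]
```

View pics/g3.png

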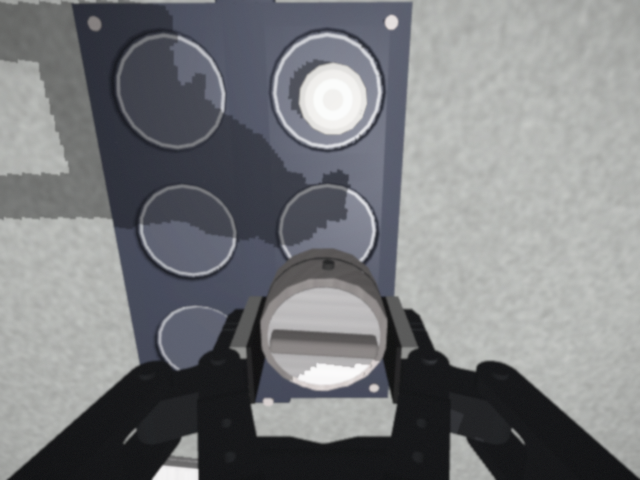

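Request:
drive_tool --series '[{"dx": 0, "dy": 0.0015, "dz": 0.03, "rx": 0, "ry": 0, "rz": 0, "hand": 0.5}, {"dx": 0, "dy": 0.0015, "dz": 0.06, "rx": 0, "ry": 0, "rz": 0, "hand": 0.5}, {"dx": 0, "dy": 0.0015, "dz": 0.08, "rx": 0, "ry": 0, "rz": 0, "hand": 0.5}, {"dx": 0, "dy": 0.0015, "dz": 0.087, "rx": 0, "ry": 0, "rz": 0, "hand": 0.5}, {"dx": 0, "dy": 0.0015, "dz": 0.087, "rx": 0, "ry": 0, "rz": 0, "hand": 0.5}]'

```text
time: 8.25
eef_pos: [586.9, 188.0, 22.5]
tcp_rot: [-0.0, 0.651, 0.759, -0.0]
ft_force: [-0.2, 1.1, -1.9]
gripper_width: 46.1
```

Request:
drive_tool --series '[{"dx": 0, "dy": 0, "dz": 0.002, "rx": 0, "ry": 0, "rz": 0, "hand": 0.5}, {"dx": 0, "dy": 0, "dz": 0.003, "rx": 0, "ry": 0, "rz": 0, "hand": 0.5}]'

```text
time: 8.5
eef_pos: [587.5, 189.0, 20.4]
tcp_rot: [0.001, 0.65, 0.76, 0.001]
ft_force: [0.4, 0.6, -1.6]
gripper_width: 45.8
```

```bash
python3 - <<'E'
from h import *
get_image("wrist");goal(586.4,189.2,18,0.157)
E
```

```text
t 8.55 eef [587.3 189.   20.2] w 45.6 f [ 0.1  0.2 -1.6] d [ 0.0003 -0.0008  0.0022] rv [ 0.1 -0.  -0.1]
```

Request:
drive_tool --series '[{"dx": 0, "dy": 0, "dz": 0.0015, "rx": 0, "ry": 0, "rz": 0, "hand": 0.5}, {"dx": 0, "dy": 0, "dz": 0.003, "rx": 0, "ry": 0, "rz": 0, "hand": 0.5}, {"dx": 0, "dy": 0, "dz": 0.003, "rx": 0, "ry": 0, "rz": 0, "hand": 0.5}]'

```text
time: 8.93
eef_pos: [587.0, 189.1, 17.9]
tcp_rot: [0.0, 0.65, 0.76, 0.0]
ft_force: [-1.7, 0.1, 7.3]
gripper_width: 45.7
```

Request:
drive_tool --series '[{"dx": 0, "dy": 0, "dz": -0.001, "rx": 0, "ry": 0, "rz": 0, "hand": -0.1}, {"dx": 0, "dy": 0, "dz": -0.001, "rx": 0, "ry": 0, "rz": 0, "hand": -0.3}, {"dx": 0, "dy": 0, "dz": -0.001, "rx": 0, "ry": 0, "rz": 0, "hand": -0.5}, {"dx": 0, "dy": 0, "dz": -0.001, "rx": 0, "ry": 0, "rz": 0, "hand": -0.5}]'

```text
time: 9.43
eef_pos: [586.8, 188.9, 17.4]
tcp_rot: [-0.0, 0.65, 0.76, -0.0]
ft_force: [-0.4, 0.5, 0.1]
gripper_width: 64.0
```

```bash
python3 - <<'E'
from h import *
o=get_obs();p=get_image("wrist");cv2.imwrite("pics/g4.png",p["img"]);goal(586.4,189.2,18,0.157)
E
```

```text
t 9.47 eef [586.8 188.9  17.4] w 63.7 f [-0.6 -1.1  0.9] d [ 0.0003 -0.0003 -0.0006] rv [-0.   0.  -0.1]
```

View pics/g4.png

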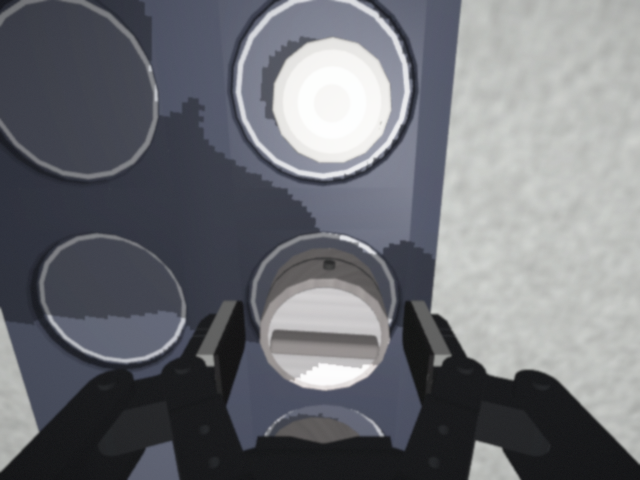

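Request:
drive_tool --series '[{"dx": 0, "dy": 0, "dz": -0.03, "rx": 0, "ry": 0, "rz": 0, "hand": -0.5}, {"dx": 0, "dy": 0, "dz": -0.08, "rx": 0, "ry": 0, "rz": 0, "hand": -0.5}, {"dx": -0.04, "dy": -0.02, "dz": -0.1, "rx": 0, "ry": 0, "rz": 0, "hand": -0.6}, {"dx": -0.09, "dy": -0.05, "dz": -0.1, "rx": 0, "ry": 0, "rz": 0, "hand": -0.7}, {"dx": -0.14, "dy": -0.08, "dz": -0.1, "rx": 0, "ry": 0, "rz": 0, "hand": -0.7}]'

```text
time: 10.1
eef_pos: [529.1, 37.1, 118.1]
tcp_rot: [0.001, 0.65, 0.76, 0.0]
ft_force: [0.6, -0.4, 0.4]
gripper_width: 72.5
```

```bash
python3 - <<'E'
from h import *
goal(452.5,-101,100,0.157)
E
```

```text
t 10.1 eef [529.1  37.1 118.1] w 72.5 f [ 0.6 -0.4  0.4] d [-0.1245 -0.0972  0.0181] rv [ 0.1  0.  -0.1]
```

Request:
drive_tool --series '[{"dx": -0.04, "dy": -0.03, "dz": 0.005, "rx": 0, "ry": 0, "rz": 0, "hand": -0.7}, {"dx": -0.08, "dy": -0.06, "dz": 0.01, "rx": 0, "ry": 0, "rz": 0, "hand": -0.7}, {"dx": -0.115, "dy": -0.09, "dz": 0.015, "rx": 0, "ry": 0, "rz": 0, "hand": -0.7}, {"dx": -0.124, "dy": -0.097, "dz": 0.03, "rx": 0, "ry": 0, "rz": 0, "hand": -0.7}, {"dx": -0.124, "dy": -0.097, "dz": 0.04, "rx": 0, "ry": 0, "rz": 0, "hand": -0.7}]'

```text
time: 10.72
eef_pos: [452.0, -99.9, 77.2]
tcp_rot: [-0.0, 0.651, 0.759, -0.0]
ft_force: [0.3, -0.6, -0.2]
gripper_width: 72.5
```

```bash
python3 - <<'E'
from h import *
get_image("wrist");get_image("wrist");o=get_obs();p=get_image("wrist");cv2.imwrite("pics/c1.png",p["img"]);goal(452.5,-101,9,0.157)
T=campose(p,o); print(proj(p,T,[452.5,-101,39]))
E
```

```text
t 10.88 eef [452.7 -98.7  77.2] w 72.6 f [ 0.7  0.1 -0.1] d [-0.0023 -0.0005  0.0682] rv [-0.  -0.  -0.1]
[322.39534292 276.17584441]
```

View pics/c1.png

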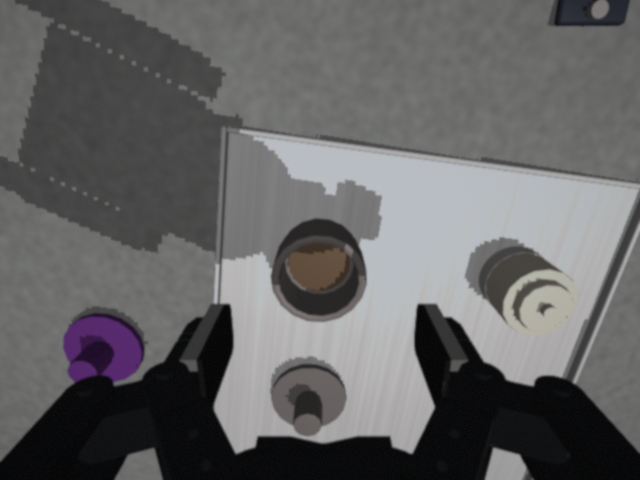

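Request:
drive_tool --series '[{"dx": -0.002, "dy": -0.0015, "dz": 0.025, "rx": 0, "ry": 0, "rz": 0, "hand": -0.7}, {"dx": -0.002, "dy": -0.0015, "dz": 0.05, "rx": 0, "ry": 0, "rz": 0, "hand": -0.7}, {"dx": -0.002, "dy": -0.0015, "dz": 0.066, "rx": 0, "ry": 0, "rz": 0, "hand": -0.7}, {"dx": -0.002, "dy": -0.0015, "dz": 0.066, "rx": 0, "ry": 0, "rz": 0, "hand": -0.7}]'

```text
time: 11.38
eef_pos: [451.4, -100.5, 10.9]
tcp_rot: [-0.001, 0.65, 0.76, -0.0]
ft_force: [0.7, 0.4, -0.3]
gripper_width: 72.3
```

Request:
drive_tool --series '[{"dx": 0, "dy": 0, "dz": 0, "rx": 0, "ry": 0, "rz": 0, "hand": -0.35}, {"dx": 0, "dy": 0, "dz": 0, "rx": 0, "ry": 0, "rz": 0, "hand": -0.1}, {"dx": 0, "dy": 0, "dz": 0, "rx": 0, "ry": 0, "rz": 0, "hand": 0.1}, {"dx": 0, "dy": 0, "dz": 0, "rx": 0, "ry": 0, "rz": 0, "hand": 0.3}, {"dx": 0, "dy": 0, "dz": 0, "rx": 0, "ry": 0, "rz": 0, "hand": 0.4}]' --force 30

```text
time: 12.0
eef_pos: [452.4, -101.4, 12.6]
tcp_rot: [0.001, 0.65, 0.76, 0.001]
ft_force: [-0.0, 2.4, 6.8]
gripper_width: 49.4
```

```bash
python3 - <<'E'
from h import *
p=get_image("wrist");cv2.imwrite("pics/c2.png",p["img"]);goal(452.5,-101,9,0.157)
E
```

```text
t 12.05 eef [ 452.3 -101.3   12.6] w 49.3 f [0.7 3.5 6.4] d [0.0003 0.0002 0.0036] rv [ 0.1  0.  -0.1]
```

View pics/c2.png

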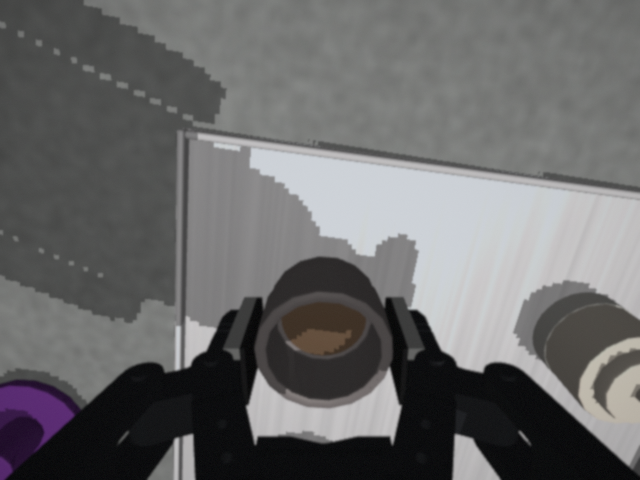

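Request:
drive_tool --series '[{"dx": 0, "dy": 0, "dz": -0.005, "rx": 0, "ry": 0, "rz": 0, "hand": 0.4}, {"dx": 0, "dy": 0, "dz": -0.025, "rx": 0, "ry": 0, "rz": 0, "hand": 0.4}, {"dx": 0, "dy": 0, "dz": -0.06, "rx": 0, "ry": 0, "rz": 0, "hand": 0.4}, {"dx": 0.01, "dy": 0.01, "dz": -0.1, "rx": 0, "ry": 0, "rz": 0, "hand": 0.4}, {"dx": 0.05, "dy": 0.025, "dz": -0.12, "rx": 0, "ry": 0, "rz": 0, "hand": 0.4}]'

```text
time: 12.68
eef_pos: [470.4, -49.4, 134.1]
tcp_rot: [0.002, 0.652, 0.759, 0.001]
ft_force: [0.8, 0.2, -1.4]
gripper_width: 49.5
```

```bash
python3 - <<'E'
from h import *
goal(509,89.9,110,0.157)
E
```

```text
t 12.68 eef [470.4 -49.4 134.1] w 49.5 f [ 0.8  0.2 -1.4] d [0.1319 0.0591 0.0241] rv [ 0.3  0.1 -0.3]
```

Request:
drive_tool --series '[{"dx": 0.05, "dy": 0.022, "dz": 0, "rx": 0, "ry": 0, "rz": 0, "hand": 0.4}, {"dx": 0.095, "dy": 0.042, "dz": 0.01, "rx": 0, "ry": 0, "rz": 0, "hand": 0.4}, {"dx": 0.124, "dy": 0.055, "dz": 0.02, "rx": 0, "ry": 0, "rz": 0, "hand": 0.4}, {"dx": 0.132, "dy": 0.059, "dz": 0.024, "rx": 0, "ry": 0, "rz": 0, "hand": 0.4}, {"dx": 0.132, "dy": 0.059, "dz": 0.024, "rx": 0, "ry": 0, "rz": 0, "hand": 0.4}]'

```text
time: 13.3
eef_pos: [505.9, 91.2, 107.3]
tcp_rot: [-0.0, 0.65, 0.76, -0.001]
ft_force: [-1.3, -0.6, -0.6]
gripper_width: 49.4
```

```bash
python3 - <<'E'
from h import *
get_image("wrist");get_image("wrist");o=get_obs();p=get_image("wrist");cv2.imwrite("pics/c3.png",p["img"]);goal(509,89.9,18.6,0.157);
T=campose(p,o);X=onplane(p,T,(324,349),o["eef_pos"][2]+26.4); print(X,rot(o["tcp_rot"]).inv().apply(X-o["eef_pos"]))
E
```

```text
t 13.45 eef [506.1  90.2 107.8] w 49.6 f [ 0.2 -0.2 -0.7] d [-0.0007  0.0028  0.0892] rv [-0.   0.  -0.2]
[506.83900471  89.95674452 134.06764043] [ -0.50359196   0.74615438 -26.40015243]
```

View pics/c3.png

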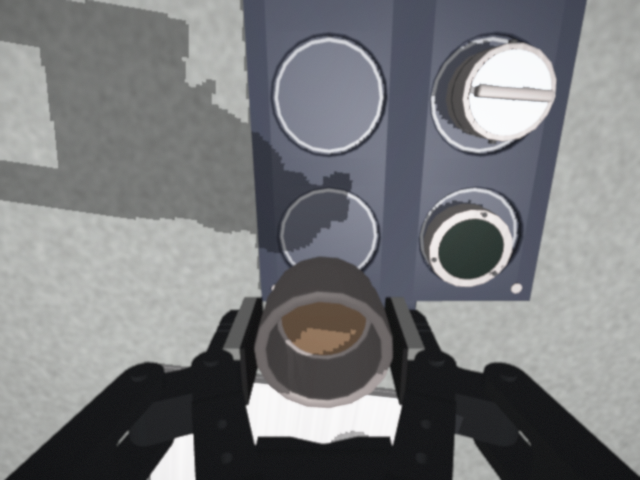

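Request:
drive_tool --series '[{"dx": 0, "dy": 0.002, "dz": 0.03, "rx": 0, "ry": 0, "rz": 0, "hand": 0.4}, {"dx": 0, "dy": 0.002, "dz": 0.06, "rx": 0, "ry": 0, "rz": 0, "hand": 0.4}, {"dx": 0, "dy": 0.002, "dz": 0.08, "rx": 0, "ry": 0, "rz": 0, "hand": 0.4}, {"dx": 0, "dy": 0.002, "dz": 0.086, "rx": 0, "ry": 0, "rz": 0, "hand": 0.4}, {"dx": 0, "dy": 0.002, "dz": 0.086, "rx": 0, "ry": 0, "rz": 0, "hand": 0.4}]'

```text
time: 14.08
eef_pos: [508.5, 91.0, 21.7]
tcp_rot: [-0.0, 0.651, 0.759, -0.0]
ft_force: [-0.1, 0.1, -1.5]
gripper_width: 49.2
```

Request:
drive_tool --series '[{"dx": 0, "dy": 0, "dz": 0.001, "rx": 0, "ry": 0, "rz": 0, "hand": 0.4}, {"dx": 0, "dy": 0, "dz": 0.002, "rx": 0, "ry": 0, "rz": 0, "hand": 0.4}, {"dx": 0, "dy": 0, "dz": 0.003, "rx": 0, "ry": 0, "rz": 0, "hand": 0.4}]'

```text
time: 14.45
eef_pos: [508.7, 91.7, 19.0]
tcp_rot: [0.0, 0.65, 0.76, 0.0]
ft_force: [0.3, -0.4, -1.5]
gripper_width: 49.5
```

Request:
drive_tool --series '[{"dx": 0, "dy": 0, "dz": 0.001, "rx": 0, "ry": 0, "rz": 0, "hand": 0.4}, {"dx": 0, "dy": 0, "dz": 0.0015, "rx": 0, "ry": 0, "rz": 0, "hand": 0.4}]'

```text
time: 14.7
eef_pos: [508.7, 91.8, 18.5]
tcp_rot: [0.0, 0.65, 0.76, 0.0]
ft_force: [-4.0, -1.0, 16.6]
gripper_width: 49.6
```

Request:
drive_tool --series '[{"dx": 0, "dy": 0, "dz": -0.001, "rx": 0, "ry": 0, "rz": 0, "hand": 0.1}, {"dx": 0, "dy": 0, "dz": -0.001, "rx": 0, "ry": 0, "rz": 0, "hand": -0.3}, {"dx": 0, "dy": 0, "dz": -0.001, "rx": 0, "ry": 0, "rz": 0, "hand": -0.5}, {"dx": 0, "dy": 0, "dz": -0.001, "rx": 0, "ry": 0, "rz": 0, "hand": -0.5}]'

```text
time: 15.2
eef_pos: [508.3, 91.7, 17.9]
tcp_rot: [-0.0, 0.65, 0.76, -0.0]
ft_force: [0.3, 0.4, 0.5]
gripper_width: 64.1
```

```bash
python3 - <<'E'
from h import *
o=get_obs();p=get_image("wrist");cv2.imwrite("pics/c4.png",p["img"]);goal(567.5,-98.7,110,0.157)
E
```

```text
t 15.25 eef [508.3  91.6  17.9] w 63.9 f [ 0.3  0.8 -0.4] d [-0.1972  0.0291 -0.0921] rv [-0.  -0.  -0.1]
```

View pics/c4.png

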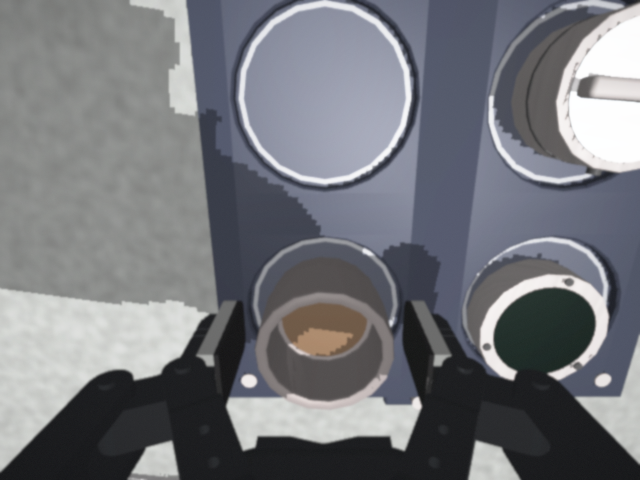

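Request:
drive_tool --series '[{"dx": 0, "dy": 0, "dz": -0.03, "rx": 0, "ry": 0, "rz": 0, "hand": -0.5}, {"dx": 0, "dy": 0, "dz": -0.08, "rx": 0, "ry": 0, "rz": 0, "hand": -0.5}, {"dx": -0.05, "dy": 0.008, "dz": -0.1, "rx": 0, "ry": 0, "rz": 0, "hand": -0.6}, {"dx": -0.1, "dy": 0.015, "dz": -0.1, "rx": 0, "ry": 0, "rz": 0, "hand": -0.6}, {"dx": -0.15, "dy": 0.022, "dz": -0.1, "rx": 0, "ry": 0, "rz": 0, "hand": -0.6}]'

```text
time: 15.88
eef_pos: [553.9, -54.4, 118.7]
tcp_rot: [0.001, 0.65, 0.76, 0.0]
ft_force: [0.6, 0.2, -0.1]
gripper_width: 68.3
```

Request:
drive_tool --series '[{"dx": -0.035, "dy": 0.005, "dz": 0.01, "rx": 0, "ry": 0, "rz": 0, "hand": -0.6}, {"dx": -0.047, "dy": 0.007, "dz": 0.03, "rx": 0, "ry": 0, "rz": 0, "hand": -0.6}, {"dx": -0.047, "dy": 0.007, "dz": 0.04, "rx": 0, "ry": 0, "rz": 0, "hand": -0.6}, {"dx": -0.047, "dy": 0.007, "dz": 0.04, "rx": 0, "ry": 0, "rz": 0, "hand": -0.6}]'

```text
time: 16.38
eef_pos: [566.1, -97.7, 77.0]
tcp_rot: [-0.001, 0.65, 0.76, -0.001]
ft_force: [0.3, -0.2, 1.1]
gripper_width: 68.3
```

```bash
python3 - <<'E'
from h import *
get_image("wrist");o=get_obs();p=get_image("wrist");cv2.imwrite("pics/l1.png",p["img"]);goal(567.5,-98.7,9,0.157)
T=campose(p,o); print(proj(p,T,[567.5,-98.7,47]))
E
```

```text
t 16.48 eef [567.2 -97.6  78.3] w 68.1 f [0.2 0.3 0.4] d [-0.0011  0.0002  0.0693] rv [-0.  -0.  -0.1]
[323.5913465  280.22079307]
```

View pics/l1.png

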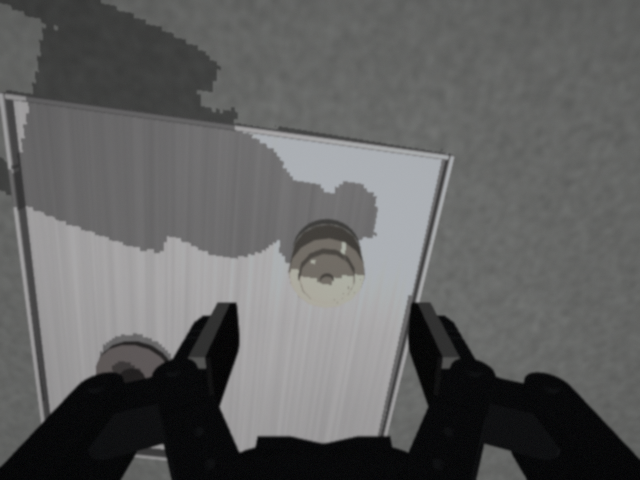

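Request:
drive_tool --series '[{"dx": -0.001, "dy": 0.001, "dz": 0.025, "rx": 0, "ry": 0, "rz": 0, "hand": -0.6}, {"dx": -0.001, "dy": 0.001, "dz": 0.05, "rx": 0, "ry": 0, "rz": 0, "hand": -0.6}, {"dx": -0.001, "dy": 0.001, "dz": 0.067, "rx": 0, "ry": 0, "rz": 0, "hand": -0.6}, {"dx": -0.001, "dy": 0.001, "dz": 0.067, "rx": 0, "ry": 0, "rz": 0, "hand": -0.6}]'

```text
time: 16.98
eef_pos: [567.7, -98.6, 10.3]
tcp_rot: [-0.001, 0.65, 0.76, -0.0]
ft_force: [-0.6, -0.0, 0.2]
gripper_width: 68.3
```

Request:
drive_tool --series '[{"dx": 0, "dy": 0, "dz": 0, "rx": 0, "ry": 0, "rz": 0, "hand": -0.2}, {"dx": 0, "dy": 0, "dz": 0, "rx": 0, "ry": 0, "rz": 0, "hand": 0.1}, {"dx": 0, "dy": 0, "dz": 0, "rx": 0, "ry": 0, "rz": 0, "hand": 0.3}, {"dx": 0, "dy": 0, "dz": 0, "rx": 0, "ry": 0, "rz": 0, "hand": 0.5}, {"dx": 0, "dy": 0, "dz": 0, "rx": 0, "ry": 0, "rz": 0, "hand": 0.5}]' --force 25

```text
time: 17.6
eef_pos: [569.4, -99.5, 12.2]
tcp_rot: [0.001, 0.65, 0.76, 0.001]
ft_force: [-0.9, 0.9, 5.4]
gripper_width: 37.8
```

```bash
python3 - <<'E'
from h import *
p=get_image("wrist");cv2.imwrite("pics/l2.png",p["img"]);goal(567.5,-98.7,9,0.157)
E
```

```text
t 17.65 eef [569.4 -99.5  12.2] w 38.2 f [-0.8  1.   6.6] d [ 0.0011 -0.0018  0.0032] rv [ 0.1  0.  -0.1]
```

View pics/l2.png

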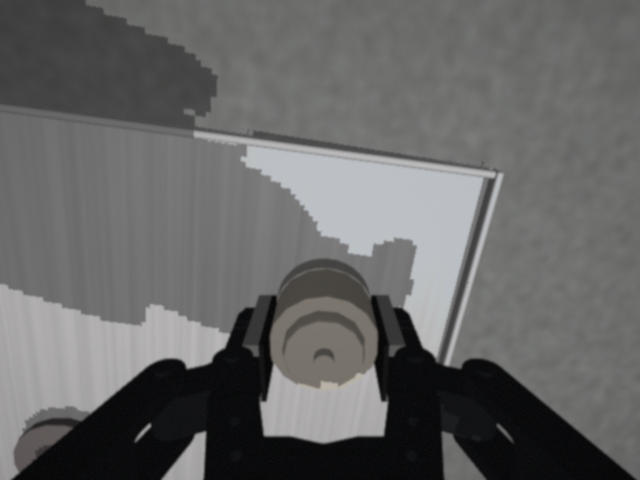

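Request:
drive_tool --series '[{"dx": 0, "dy": 0, "dz": -0.005, "rx": 0, "ry": 0, "rz": 0, "hand": 0.5}, {"dx": 0, "dy": 0, "dz": -0.025, "rx": 0, "ry": 0, "rz": 0, "hand": 0.5}, {"dx": 0, "dy": 0, "dz": -0.06, "rx": 0, "ry": 0, "rz": 0, "hand": 0.5}, {"dx": 0.01, "dy": 0, "dz": -0.1, "rx": 0, "ry": 0, "rz": 0, "hand": 0.5}, {"dx": 0.05, "dy": -0.004, "dz": -0.12, "rx": 0, "ry": 0, "rz": 0, "hand": 0.5}]'

```text
time: 18.27
eef_pos: [559.1, -51.9, 133.6]
tcp_rot: [0.002, 0.651, 0.759, 0.001]
ft_force: [0.0, -0.4, -1.0]
gripper_width: 38.1
```

Request:
drive_tool --series '[{"dx": 0.055, "dy": -0.004, "dz": 0, "rx": 0, "ry": 0, "rz": 0, "hand": 0.5}, {"dx": 0.11, "dy": -0.008, "dz": 0, "rx": 0, "ry": 0, "rz": 0, "hand": 0.5}, {"dx": 0.165, "dy": -0.012, "dz": 0, "rx": 0, "ry": 0, "rz": 0, "hand": 0.5}, {"dx": 0.22, "dy": -0.016, "dz": 0, "rx": 0, "ry": 0, "rz": 0, "hand": 0.5}, {"dx": 0.265, "dy": -0.02, "dz": 0, "rx": 0, "ry": 0, "rz": 0, "hand": 0.5}]'

```text
time: 18.9
eef_pos: [495.4, 210.0, 131.2]
tcp_rot: [-0.0, 0.65, 0.76, 0.0]
ft_force: [1.0, 0.1, -0.8]
gripper_width: 37.8
```

```bash
python3 - <<'E'
from h import *
goal(482.1,259.7,110,0.157)
E
```

```text
t 18.9 eef [495.4 210.  131.2] w 37.8 f [ 1.   0.1 -0.8] d [ 0.0512 -0.0054  0.0212] rv [ 0.  -0.  -0.1]
```

Request:
drive_tool --series '[{"dx": 0.035, "dy": -0.003, "dz": 0.01, "rx": 0, "ry": 0, "rz": 0, "hand": 0.5}, {"dx": 0.051, "dy": -0.005, "dz": 0.02, "rx": 0, "ry": 0, "rz": 0, "hand": 0.5}, {"dx": 0.051, "dy": -0.005, "dz": 0.02, "rx": 0, "ry": 0, "rz": 0, "hand": 0.5}]'

```text
time: 19.27
eef_pos: [482.3, 257.7, 110.0]
tcp_rot: [-0.0, 0.65, 0.76, -0.001]
ft_force: [0.5, -0.9, -0.7]
gripper_width: 37.8
```

```bash
python3 - <<'E'
from h import *
get_image("wrist");get_image("wrist");o=get_obs();p=get_image("wrist");cv2.imwrite("pics/l3.png",p["img"]);goal(482.1,259.7,18.2,0.157);
T=campose(p,o);X=onplane(p,T,(324,355),o["eef_pos"][2]+35); print(X,rot(o["tcp_rot"]).inv().apply(X-o["eef_pos"]))
E
```

```text
t 19.43 eef [483.8 256.6 111.1] w 38.1 f [ 0.7 -0.2 -0. ] d [ 0.0034 -0.0012  0.0929] rv [-0.   0.  -0.2]
[483.72428638 260.10484582 145.81323791] [  3.29746267   0.72779162 -35.00382531]
```

View pics/l3.png

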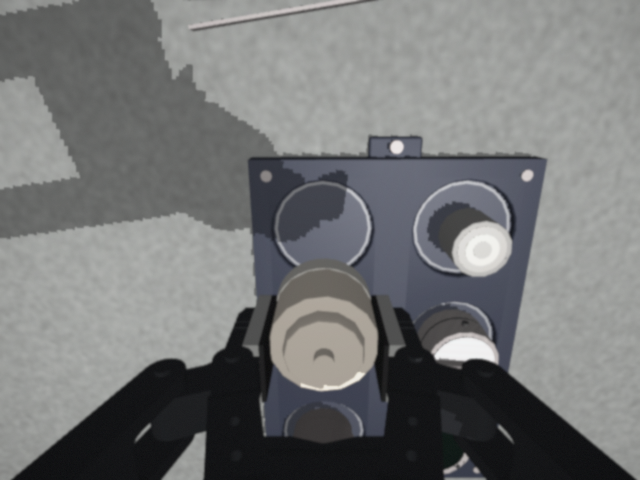

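Request:
drive_tool --series '[{"dx": 0.001, "dy": -0.001, "dz": 0.03, "rx": 0, "ry": 0, "rz": 0, "hand": 0.5}, {"dx": 0.001, "dy": -0.001, "dz": 0.06, "rx": 0, "ry": 0, "rz": 0, "hand": 0.5}, {"dx": 0.001, "dy": -0.001, "dz": 0.082, "rx": 0, "ry": 0, "rz": 0, "hand": 0.5}, {"dx": 0.001, "dy": -0.001, "dz": 0.089, "rx": 0, "ry": 0, "rz": 0, "hand": 0.5}, {"dx": 0.001, "dy": -0.001, "dz": 0.089, "rx": 0, "ry": 0, "rz": 0, "hand": 0.5}]'

```text
time: 20.05
eef_pos: [482.8, 257.9, 22.2]
tcp_rot: [0.0, 0.651, 0.759, -0.0]
ft_force: [0.3, 0.4, -0.8]
gripper_width: 38.2
```

Request:
drive_tool --series '[{"dx": 0, "dy": 0, "dz": 0.001, "rx": 0, "ry": 0, "rz": 0, "hand": 0.5}, {"dx": 0, "dy": 0, "dz": 0.002, "rx": 0, "ry": 0, "rz": 0, "hand": 0.5}, {"dx": 0, "dy": 0, "dz": 0.003, "rx": 0, "ry": 0, "rz": 0, "hand": 0.5}]'

```text
time: 20.42
eef_pos: [482.6, 258.8, 19.6]
tcp_rot: [0.0, 0.65, 0.76, 0.001]
ft_force: [-0.8, 0.9, -0.4]
gripper_width: 38.3
```

Request:
drive_tool --series '[{"dx": 0, "dy": 0, "dz": 0.001, "rx": 0, "ry": 0, "rz": 0, "hand": 0.5}, {"dx": 0, "dy": 0, "dz": 0.0015, "rx": 0, "ry": 0, "rz": 0, "hand": 0.5}]'

```text
time: 20.68
eef_pos: [482.4, 258.8, 18.2]
tcp_rot: [0.0, 0.65, 0.76, 0.0]
ft_force: [-1.5, 0.6, 8.7]
gripper_width: 38.1
```

Request:
drive_tool --series '[{"dx": 0, "dy": 0, "dz": -0.0005, "rx": 0, "ry": 0, "rz": 0, "hand": 0.2}, {"dx": 0, "dy": 0, "dz": -0.001, "rx": 0, "ry": 0, "rz": 0, "hand": 0}, {"dx": 0, "dy": 0, "dz": -0.001, "rx": 0, "ry": 0, "rz": 0, "hand": -0.2}, {"dx": 0, "dy": 0, "dz": -0.001, "rx": 0, "ry": 0, "rz": 0, "hand": -0.4}, {"dx": 0, "dy": 0, "dz": -0.001, "rx": 0, "ry": 0, "rz": 0, "hand": -0.4}]'

```text
time: 21.3
eef_pos: [482.3, 258.6, 18.5]
tcp_rot: [-0.0, 0.65, 0.76, -0.0]
ft_force: [0.7, 0.2, 0.1]
gripper_width: 59.8
```

```bash
python3 - <<'E'
from h import *
o=get_obs();p=get_image("wrist");cv2.imwrite("pics/l4.png",p["img"]);goal(459.8,-201.7,110,0.157)
E
```

```text
t 21.35 eef [482.3 258.6  18.5] w 59.5 f [ 0.7  0.5 -0.3] d [-0.4513 -0.0932 -0.0915] rv [-0.   0.  -0.1]
```

View pics/l4.png

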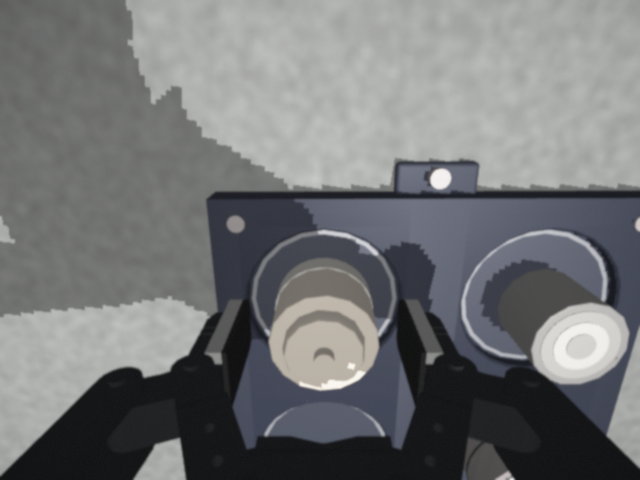

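Request:
drive_tool --series '[{"dx": 0, "dy": 0, "dz": -0.03, "rx": 0, "ry": 0, "rz": 0, "hand": -0.4}, {"dx": 0, "dy": 0, "dz": -0.085, "rx": 0, "ry": 0, "rz": 0, "hand": -0.4}, {"dx": -0.04, "dy": 0.003, "dz": -0.14, "rx": 0, "ry": 0, "rz": 0, "hand": -0.4}, {"dx": -0.09, "dy": 0.005, "dz": -0.14, "rx": 0, "ry": 0, "rz": 0, "hand": -0.3}, {"dx": -0.11, "dy": 0.007, "dz": -0.14, "rx": 0, "ry": 0, "rz": 0, "hand": -0.2}]'

```text
time: 21.98
eef_pos: [507.1, 148.9, 160.1]
tcp_rot: [0.001, 0.651, 0.759, 0.001]
ft_force: [-0.1, 0.3, -0.6]
gripper_width: 51.5
```

```bash
python3 - <<'E'
from fit import *
import pickle
for i in range(4): get_image("wrist")
o=get_obs();p=get_image("wrist");cv2.imwrite("pics/m1.png",p["img"]);goal(459.8,-201.7,110,0.157);T=campose(p,o)
pickle.dump((p,T),open("m1.pkl","wb"))
fit(p,T,(541,182,.157))
for m in masks_of(p,"open_cup_center")[:1]:
    print(m["confidence"])
E
```

```text
t 22.23 eef [505.9 151.4 158.4] w 51.1 f [-0.3  0.3 -0.5] d [-0.3419 -0.0998  0.0483] rv [-0.  -0.  -0.1]
109 [5.416311e+02 1.822199e+02 1.575000e-01 3.083150e+01] 0.52
0.66
```

View pics/m1.png

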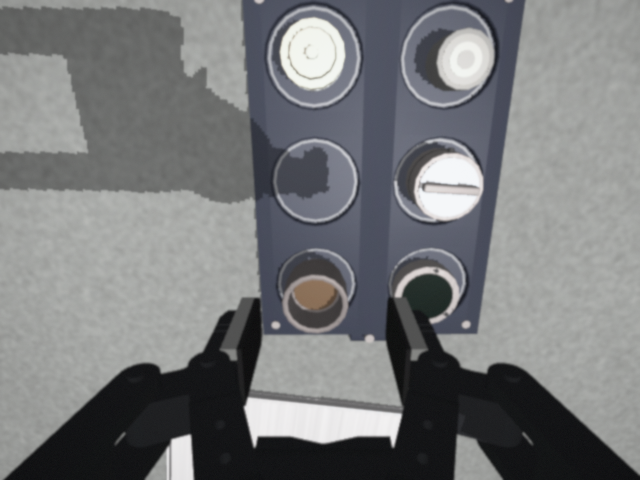

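```bash
python3 - <<'E'
from h import *
import pickle
p,T=pickle.load(open("m1.pkl","rb")); X=onplane(p,T,(316,304),45); print(X)
im=cv2.resize(p["img"][230:350,250:400],None,fx=5,fy=5,interpolation=cv2.INTER_CUBIC)
pts=np.array([proj(p,T,X+[25*np.cos(t),25*np.sin(t),0]) for t in np.arange(0,6.3,.1)])
cv2.polylines(im,[((pts-[250,230]+.5)*5).astype(int)],True,(0,0,255),1);cv2.imwrite("pics/m1z.png",im)
E
```

```text
[510.39143575  90.34589414  45.        ]
```

View pics/m1z.png

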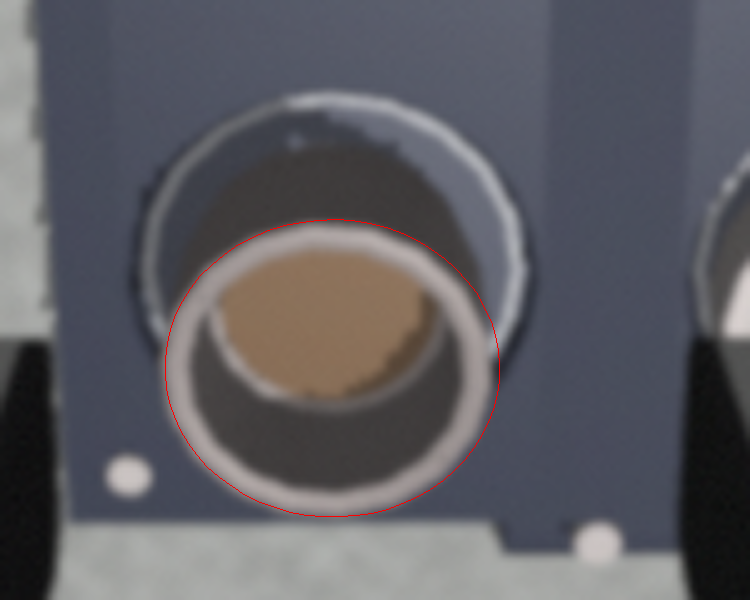

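Request:
drive_tool --series '[{"dx": -0.055, "dy": -0.015, "dz": 0, "rx": 0, "ry": 0, "rz": 0, "hand": -0.2}, {"dx": -0.11, "dy": -0.03, "dz": 0, "rx": 0, "ry": 0, "rz": 0, "hand": -0.2}, {"dx": -0.165, "dy": -0.05, "dz": 0.01, "rx": 0, "ry": 0, "rz": 0, "hand": -0.2}, {"dx": -0.22, "dy": -0.07, "dz": 0.02, "rx": 0, "ry": 0, "rz": 0, "hand": -0.2}, {"dx": -0.275, "dy": -0.085, "dz": 0.03, "rx": 0, "ry": 0, "rz": 0, "hand": -0.2}]'

```text
time: 22.9
eef_pos: [464.2, -134.3, 128.2]
tcp_rot: [-0.0, 0.65, 0.76, 0.0]
ft_force: [1.3, 0.8, -0.8]
gripper_width: 51.4
```

Request:
drive_tool --series '[{"dx": -0.045, "dy": -0.01, "dz": 0.01, "rx": 0, "ry": 0, "rz": 0, "hand": -0.2}, {"dx": -0.063, "dy": -0.014, "dz": 0.03, "rx": 0, "ry": 0, "rz": 0, "hand": -0.2}, {"dx": -0.067, "dy": -0.015, "dz": 0.04, "rx": 0, "ry": 0, "rz": 0, "hand": -0.2}, {"dx": -0.067, "dy": -0.015, "dz": 0.04, "rx": 0, "ry": 0, "rz": 0, "hand": -0.2}]'

```text
time: 23.4
eef_pos: [459.6, -201.0, 87.7]
tcp_rot: [-0.001, 0.65, 0.76, -0.0]
ft_force: [0.8, 0.2, -0.3]
gripper_width: 51.2
```

```bash
python3 - <<'E'
from h import *
for i in range(2): get_image("wrist")
o=get_obs();p=get_image("wrist");cv2.imwrite("pics/k1.png",p["img"]);goal(459.8,-201.7,17,0.157);T=campose(p,o)
print(proj(p,T,[459.8,-201.7,13]),proj(p,T,[459.8,-201.7,35]))
E
```

```text
t 23.55 eef [ 460.6 -201.2   89. ] w 51.2 f [ 0.1  0.4 -0.7] d [-0.0004 -0.0009  0.072 ] rv [ 0.  0. -0.]
[321.32822184 246.78699329] [321.15340345 260.9848855 ]
```

View pics/k1.png

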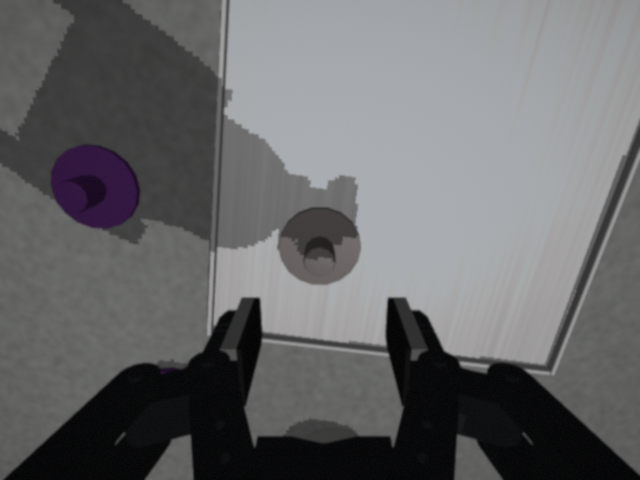

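Request:
drive_tool --series '[{"dx": 0, "dy": -0.0015, "dz": 0.025, "rx": 0, "ry": 0, "rz": 0, "hand": -0.2}, {"dx": 0, "dy": -0.0015, "dz": 0.05, "rx": 0, "ry": 0, "rz": 0, "hand": -0.1}, {"dx": 0, "dy": -0.0015, "dz": 0.071, "rx": 0, "ry": 0, "rz": 0, "hand": 0}, {"dx": 0, "dy": -0.0015, "dz": 0.071, "rx": 0, "ry": 0, "rz": 0, "hand": 0}]'

```text
time: 24.05
eef_pos: [458.0, -201.3, 17.0]
tcp_rot: [-0.001, 0.65, 0.76, -0.0]
ft_force: [0.4, 0.8, -0.1]
gripper_width: 43.0
```

Request:
drive_tool --series '[{"dx": 0, "dy": 0, "dz": 0, "rx": 0, "ry": 0, "rz": 0, "hand": 0.3}, {"dx": 0, "dy": 0, "dz": 0, "rx": 0, "ry": 0, "rz": 0, "hand": 0.5}, {"dx": 0, "dy": 0, "dz": 0, "rx": 0, "ry": 0, "rz": 0, "hand": 0.7}, {"dx": 0, "dy": 0, "dz": 0, "rx": 0, "ry": 0, "rz": 0, "hand": 0.9}, {"dx": 0, "dy": 0, "dz": 0, "rx": 0, "ry": 0, "rz": 0, "hand": 0.9}]' --force 25

```text
time: 24.68
eef_pos: [459.5, -202.8, 18.7]
tcp_rot: [0.001, 0.65, 0.76, 0.0]
ft_force: [0.3, 0.9, 7.0]
gripper_width: 16.9
```

```bash
python3 - <<'E'
from h import *
o=get_obs();p=get_image("wrist");cv2.imwrite("pics/k2.png",p["img"]);goal(459.8,-201.7,17,0.157);T=campose(p,o)
E
```

```text
t 24.73 eef [ 459.5 -202.8   18.7] w 17.0 f [0.5 2.2 7.1] d [0.0011 0.0005 0.0017] rv [ 0.1  0.1 -0.1]
```

View pics/k2.png

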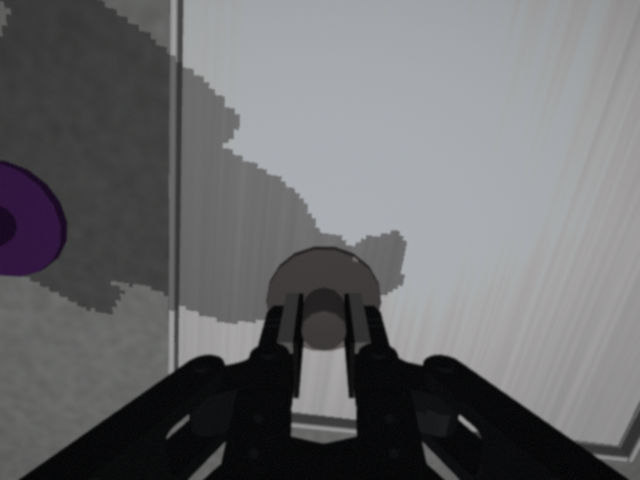

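Request:
drive_tool --series '[{"dx": 0, "dy": 0, "dz": -0.005, "rx": 0, "ry": 0, "rz": 0, "hand": 0.9}, {"dx": 0, "dy": 0, "dz": -0.025, "rx": 0, "ry": 0, "rz": 0, "hand": 0.9}, {"dx": 0, "dy": 0, "dz": -0.06, "rx": 0, "ry": 0, "rz": 0, "hand": 0.9}, {"dx": 0.02, "dy": 0.007, "dz": -0.1, "rx": 0, "ry": 0, "rz": 0, "hand": 0.9}, {"dx": 0.065, "dy": 0.022, "dz": -0.12, "rx": 0, "ry": 0, "rz": 0, "hand": 0.9}]'

```text
time: 25.35
eef_pos: [471.9, -136.1, 140.0]
tcp_rot: [0.002, 0.652, 0.759, 0.001]
ft_force: [0.4, 0.0, -0.4]
gripper_width: 16.7
```

Request:
drive_tool --series '[{"dx": 0.05, "dy": 0.017, "dz": 0, "rx": 0, "ry": 0, "rz": 0, "hand": 0.9}, {"dx": 0.105, "dy": 0.036, "dz": 0, "rx": 0, "ry": 0, "rz": 0, "hand": 0.9}, {"dx": 0.155, "dy": 0.053, "dz": 0, "rx": 0, "ry": 0, "rz": 0, "hand": 0.9}, {"dx": 0.195, "dy": 0.067, "dz": 0, "rx": 0, "ry": 0, "rz": 0, "hand": 0.9}, {"dx": 0.216, "dy": 0.074, "dz": 0, "rx": 0, "ry": 0, "rz": 0, "hand": 0.9}]'

```text
time: 25.98
eef_pos: [510.2, 92.1, 137.7]
tcp_rot: [-0.0, 0.65, 0.76, 0.0]
ft_force: [0.7, -0.9, 0.1]
gripper_width: 16.4
```

```bash
python3 - <<'E'
from h import *
for i in range(3): get_image("wrist")
o=get_obs();p=get_image("wrist");cv2.imwrite("pics/k3.png",p["img"]);goal(510.3,90.4,56,0.157);T=campose(p,o)
for uv,h in(((323,331),16.3),): 
  X=onplane(p,T,uv,o["eef_pos"][2]+h); print(X,rot(o["tcp_rot"]).inv().apply(X-o["eef_pos"]))
E
```

```text
t 26.18 eef [509.7  89.8 137.5] w 16.5 f [-0.2  1.3 -0.6] d [0.0005 0.0007 0.0815] rv [-0.   0.  -0.1]
[510.30443238  91.04116685 153.89817746] [  0.3102053    0.38782026 -16.3001915 ]
```

View pics/k3.png

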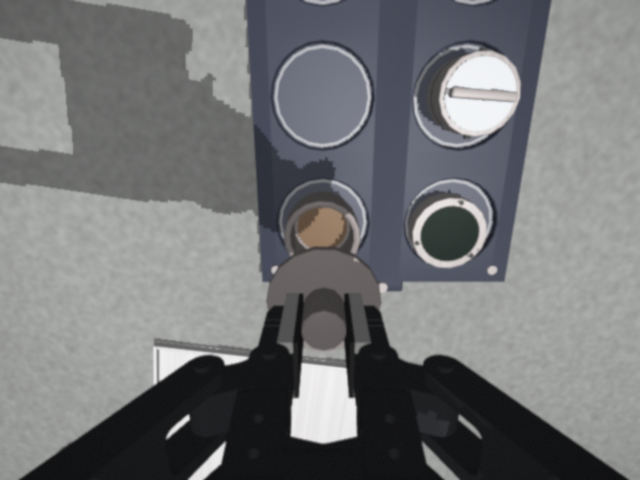

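Request:
drive_tool --series '[{"dx": 0, "dy": 0.0005, "dz": 0.03, "rx": 0, "ry": 0, "rz": 0, "hand": 0.9}, {"dx": 0, "dy": 0.0005, "dz": 0.055, "rx": 0, "ry": 0, "rz": 0, "hand": 0.9}, {"dx": 0, "dy": 0.0005, "dz": 0.07, "rx": 0, "ry": 0, "rz": 0, "hand": 0.9}, {"dx": 0, "dy": 0.0005, "dz": 0.07, "rx": 0, "ry": 0, "rz": 0, "hand": 0.9}, {"dx": 0, "dy": 0.0005, "dz": 0.07, "rx": 0, "ry": 0, "rz": 0, "hand": 0.9}]'

```text
time: 26.8
eef_pos: [511.3, 89.6, 68.2]
tcp_rot: [0.0, 0.651, 0.759, 0.0]
ft_force: [0.3, -0.1, 0.5]
gripper_width: 16.7
```

```bash
python3 - <<'E'
from h import *
o=get_obs();p=get_image("wrist");cv2.imwrite("pics/k4.png",p["img"][150:400,180:460].repeat(2,0).repeat(2,1));goal(510.3,90.4,56,0.157)
p=get_image("scene");cv2.imwrite("pics/k4s.png",cv2.resize(p["img"][210:350,290:490],None,fx=4,fy=4))
E
```

```text
t 26.85 eef [511.5  89.8  68.4] w 16.6 f [0.6 0.3 0.2] d [ 0.0008 -0.0011  0.0124] rv [ 0.1  0.  -0.1]
```

View pics/k4.png

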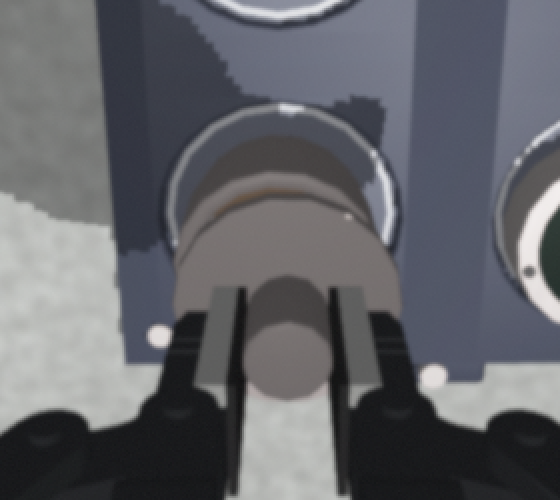

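View pics/k4s.png

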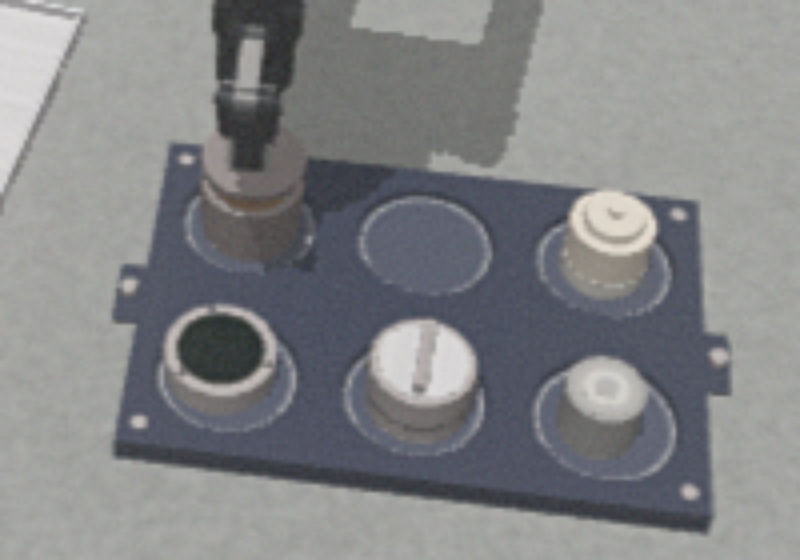

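Request:
drive_tool --series '[{"dx": 0.0005, "dy": -0.0015, "dz": 0.003, "rx": 0, "ry": 0, "rz": 0, "hand": 0.9}, {"dx": 0.0005, "dy": -0.0015, "dz": 0.006, "rx": 0, "ry": 0, "rz": 0, "hand": 0.9}, {"dx": 0.0005, "dy": -0.0015, "dz": 0.009, "rx": 0, "ry": 0, "rz": 0, "hand": 0.9}, {"dx": 0.0005, "dy": -0.0015, "dz": 0.01, "rx": 0, "ry": 0, "rz": 0, "hand": 0.9}]'

```text
time: 27.4
eef_pos: [508.9, 90.3, 57.2]
tcp_rot: [-0.0, 0.65, 0.76, -0.0]
ft_force: [-0.4, 0.4, -0.0]
gripper_width: 16.2
```

Request:
drive_tool --series '[{"dx": 0, "dy": 0, "dz": 0.001, "rx": 0, "ry": 0, "rz": 0, "hand": 0.9}, {"dx": 0, "dy": 0, "dz": 0.002, "rx": 0, "ry": 0, "rz": 0, "hand": 0.9}]'

```text
time: 27.65
eef_pos: [509.1, 90.3, 55.6]
tcp_rot: [-0.0, 0.65, 0.76, 0.0]
ft_force: [-2.2, -0.3, 8.9]
gripper_width: 16.8
```

```bash
python3 - <<'E'
from h import *
o=get_obs();p=get_image("wrist");cv2.imwrite("pics/k5.png",p["img"][150:400,180:460].repeat(2,0).repeat(2,1));goal(510.3,90.4,56,0.157)
E
```

```text
t 27.7 eef [509.2  90.3  55.7] w 16.6 f [-0.7 -0.8  1.1] d [-0.0001  0.0011 -0.0003] rv [ 0.  -0.  -0.1]
```

View pics/k5.png

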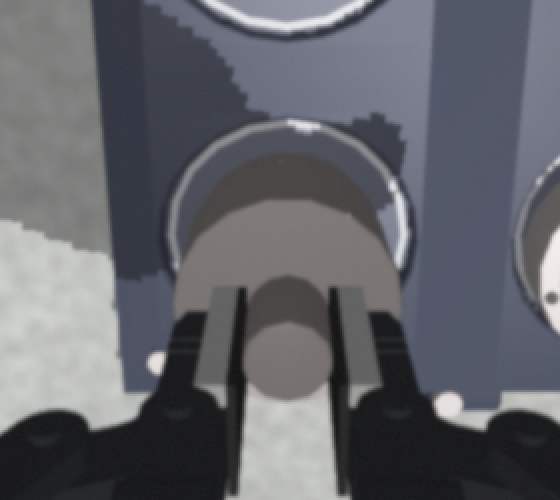

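Seated and aligned. Release, then lift.

Request:
drive_tool --series '[{"dx": 0, "dy": 0, "dz": 0, "rx": 0, "ry": 0, "rz": 0, "hand": 0.5}, {"dx": 0, "dy": 0, "dz": 0, "rx": 0, "ry": 0, "rz": 0, "hand": 0.3}, {"dx": 0, "dy": 0, "dz": 0, "rx": 0, "ry": 0, "rz": 0, "hand": 0}, {"dx": 0, "dy": 0, "dz": 0, "rx": 0, "ry": 0, "rz": 0, "hand": 0}]'

```text
time: 28.2
eef_pos: [509.1, 90.2, 55.5]
tcp_rot: [0.0, 0.65, 0.76, -0.0]
ft_force: [0.5, 0.1, -0.7]
gripper_width: 42.6
```

Request:
drive_tool --series '[{"dx": 0, "dy": 0, "dz": -0.03, "rx": 0, "ry": 0, "rz": 0, "hand": 0}, {"dx": 0, "dy": 0, "dz": -0.08, "rx": 0, "ry": 0, "rz": 0, "hand": 0}, {"dx": 0, "dy": 0, "dz": -0.14, "rx": 0, "ry": 0, "rz": 0, "hand": 0}, {"dx": 0.04, "dy": 0, "dz": -0.18, "rx": 0, "ry": 0, "rz": 0, "hand": 0}, {"dx": 0.06, "dy": 0, "dz": -0.18, "rx": 0, "ry": 0, "rz": 0, "hand": 0}]'

```text
time: 28.82
eef_pos: [502.2, 151.2, 239.9]
tcp_rot: [0.003, 0.65, 0.76, 0.004]
ft_force: [0.9, 0.6, -0.0]
gripper_width: 42.4
```

```bash
python3 - <<'E'
from h import *
for i in range(3): get_image("wrist")
o=get_obs();p=get_image("wrist");cv2.imwrite("pics/f1.png",p["img"]);print(o["eef_pos"],o["ft_force"])
p=get_image("scene");cv2.imwrite("pics/f2.png",cv2.resize(p["img"][130:350,140:530],None,fx=2,fy=2))
E
```

```text
[499.48664254 150.08492235 235.80672996] [-0.33636799 -0.1559644  -0.22913694]
```

View pics/f1.png

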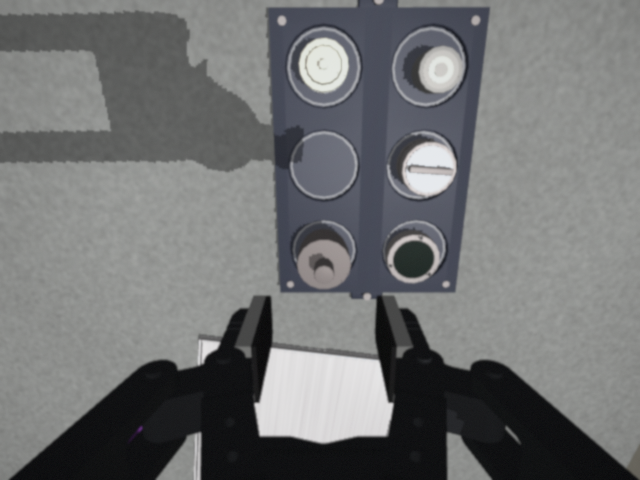

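View pics/f2.png

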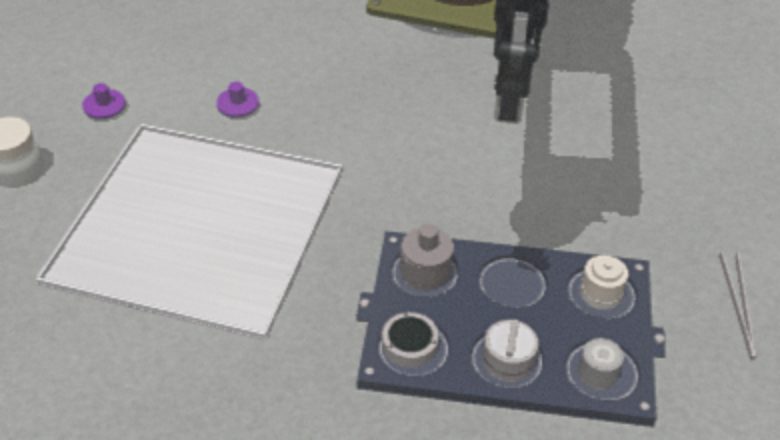

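The last pictures show the tray loaded as asked: the cover sits flat on the open cup, the middle near well is empty, and the jar and tweezers are where they were.

```bash
python3 -c "
from plant import *
print(job_done())"
```

```text
the job is handed in; nothing more can be done
None
```

The tray is loaded as asked and the job is handed in; the last move ended at about 29 s of the 90 s allowed.

**What was done:** I placed the steel cassette first, between the monitor and the billet. Then I put the open cup in front of the monitor and the liquid cup in front of the billet, so the middle near-row well is empty. Last, I put the grey cover on the open cup.

**Last checks:**
- **Pictures:** the final wrist and scene pictures show every holder upright inside its well, and the cover flat and centred on its cup. The monitor, billet, jar, tweezers and purple look-alikes appear undisturbed. This check was by eye, not measured.
- **Set-down heights:** the cassette, open cup, liquid cup and cover each met their support within about 0.1 mm of the expected height.
- **Forces:** the highest wrist-force reading I saw was about 17 N, as the open cup touched down. I only read it at the end of each move, so brief peaks between readings would not show.
- **Disagreement:** the gripper read about 0.5 to 2.5 mm less than the nominal width on each grasp, for example 45 mm on the 48 mm cassette. All grasps held without slipping.

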